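# Dry-fit a small stone colonnette on its sill

## Robot

A 6-joint arm with a two-finger parallel gripper is mounted at the origin on a cart in front of the work surface, level with it; the furniture and walls round the work are solid. World frame = base frame: x ahead of the robot, y to its left, z up, the work surface at z = 0. Lengths are in mm, angles in rad, forces in N, time in s.
With the tool pointing down it reaches from about 275 to 1000 mm from the base axis. Payload 8.4 kg.
Tool frame: the origin (TCP) lies midway between the tips of the shut fingers; the grasp point (between the pads) lies 19 mm behind it; z points along the fingers, y is the direction in which the jaws open and shut (so a half turn about z gives the same grasp; the last joint's range is limited). The gripper opens to 85 mm and grips with 20 to 120 N. Pads are 22 mm wide; open, the fingers measure 114 mm over their backs; the gripper's body (76 mm by 85 mm) begins 54 mm behind the grasp point. The pads swing forward as they close: fully open they stand 13 mm farther back than shut.
Start: joints at [1.261, 0.353, 1.633, -0, 1.155, -0.002], TCP at [189.35, 595.629, 231.281] pointing down, gripper open.
Joint ranges: [-2.63, 2.63], [-0.92, 2.1], [0.06, 2.66], [-1.3, 4.44], [0, 2.69], [-3.02, 3.02]. Speed limits (rad/s): [2.22, 2.22, 2.79, 3.14, 3.14, 3.14].

## Interface

Orientations are given as [roll, pitch, yaw] about the fixed x, y, z axes, in that order (R = Rz(yaw) Ry(pitch) Rx(roll)).
In Python, from rig import * gives the robot as it stands.
- The arm moves only by the tool play_rows, never from a script. Its argument "moves" is a list of rows, each a list of 3 entries, a list of its own where there are three numbers: the shift along the tool's x, y, z in m, then the turn, a rotation vector about the tool's x, y, z in rad, then the opening in per cent of the stroke, from 0 (shut) to 100 (fully open). In form: [[[x, y, z], [rx, ry, rz], fingers], ...]. A call has 1 to 20 rows; each row shifts and turns the commanded pose from where the row before left it, along the tool's axes as they then stand; what a row does not reach is not made up. A row lasts 1/10 s, in which the tool goes at most 50 mm and 8.59 degrees, less where a joint would pass 70% of its speed; a pose out of reach is approached as far as the arm can. A call is refused whole if a number of a shift passes 0.05 or a number of a turn 0.15, either way. A call with a gripper value outside its range is refused whole. The fingers move at their own pace and stop on an object; "squeeze" is the grip in N (left out, the last holds). Time passes only in rows, so rows that do not move let the fingers close. It gives the time, the measured TCP pose, the force and the opening at its end, in the units of the state.
- sense(): the state, without advancing time (a new reading comes with each control period).
- grab_frame(name): name is "scene" or "side" or "wrist"; returns a dict with "pixels" (420x560x3 uint8, red, green, blue), "intrinsics" (3x3 intrinsics, pixels), "distortion" ([k1, k2, p1, p2, k3] as OpenCV has them; the pictures are not rectified), "R" (3x3) and "t" (3): a world point X has camera coordinates R X + t. Camera axes: x right, y down, z forward; pixel columns grow to the right and rows downward; lengths in mm; the calibration is good to about 2 mm. A picture is of the moment at which its call begins. There is no depth.
- sign_off(): hands the job in, once; it reports no verdict.
The state is a dict: "clock": time; "qpos": joint angles; "qvel": joint speeds; "joint_efforts": joint torques, N m; "eef_pos": TCP position; "tcp_rot": TCP orientation; "contact_force": force on the tool from outside, world axes, zero at the start; "wrist_torque": the same for the moment, N m; "opening": opening from 0.0 (shut) to 1.0 (fully open).
Only numpy, scipy, OpenCV 4.12 (cv2) and the standard library are available. Lean on these libraries where they do the work, as an engineer would, in place of code of your own. Each camera call takes 0.05 s, during which the arm holds its last target. There are 200 camera calls.

## Task

Dry-fit the little stone column on the grey sill stone, from the bottom up: the square base first, then the thick drum, the dark ring, the slim drum and last the capital, each one fully down on the steel dowel of the one below. Turn the square base and the square top of the capital so that their sides line up with the sides of the sill. Set the stones down rather than drop them or knock them over, let go of everything, and leave the mug, the wooden wedge and the rubbing block where they are.

Things in the scene. Friction and masses are not known exactly. Their poses are not given: they have to be found in the camera images.
- sill: grey square sill stone, 100 x 100 mm and 22 mm high, heavy and fixed on the bench; pencil lines cross on its top and a steel dowel stands in the middle. Origin: centre of its underside; its x and y axes run along its sides, z up. (A wall shelf hangs over the back of the bench left of y = -0.1: front edge at x = 0.685, underside 0.335 m above the bench.)
- sill_dowel (a point): foot of the sill's steel dowel: the centre of the sill's top face, 22 mm above the bench. The dowel is 15 mm thick, rounded to a 5 mm nose and 14 mm tall.
- base_mid (a point): red sandstone base, 42 mm high: a square plinth 66 x 66 x 26 mm, on it a round moulding 57 to 65 mm wide; x and y face the plinth's flat sides (grip there). Steel dowel on top (15 mm thick, 14 mm tall, nose 5 mm); central socket below (19 mm wide, 18 mm deep). Origin: on the axis, half-way up the stone without dowel, 21 mm above its underside; z up. Starts upright. 0.42 kg.
- lower_drum_mid (a point): thick drum of red sandstone, a plain cylinder 62 mm wide and 48 mm high. Steel dowel on top (15 mm thick, 14 mm tall, nose 5 mm); central socket below (19 mm wide, 18 mm deep). Origin: on the axis, half-way up the stone without dowel, 24 mm above its underside; z up. Starts upright. 0.38 kg.
- annulet_mid (a point): dark grey-green stone ring with a rounded rim, 66 mm wide and 26 mm high. Steel dowel on top (15 mm thick, 14 mm tall, nose 5 mm); central socket below (19 mm wide, 18 mm deep). Origin: on the axis, half-way up the stone without dowel, 13 mm above its underside; z up. Starts upright. 0.2 kg.
- upper_drum_mid (a point): slim drum of red sandstone, a plain cylinder 46 mm wide and 60 mm high. Steel dowel on top (15 mm thick, 14 mm tall, nose 5 mm); central socket below (19 mm wide, 18 mm deep). Origin: on the axis, half-way up the stone without dowel, 30 mm above its underside; z up. Starts upright. 0.26 kg.
- capital_mid (a point): red sandstone capital, 42 mm high: a flaring bell with carved buds, foot 56 mm wide, under a square flat slab 66 x 66 x 16 mm at the top (grip its flat sides, which x and y face). No dowel on top; central socket below (19 mm wide, 18 mm deep). Origin: on the axis, half-way up, 21 mm above its underside; z up. Starts upright. 0.36 kg.
- rubbing_block: pale grey rubbing block, 66 x 79 x 30 mm, loose, to be left alone. Origin: centre of its underside.
- wood_wedge: wooden wedge, 34 x 110 x 26 mm, loose, to be left alone. Origin: centre of its underside.
- mug: yellow mug, 84 x 107 x 88 mm, loose, to be left alone. Origin: on its underside, near the middle.
Not all that is in view belongs to the job. What is shaped like the part that bears annulet_mid but turquoise is not meant.

How it is judged:
By the outcome, as a careful person would: the job done as asked, in the order asked, and still so for the second after the job is handed in, with the robot touching nothing.
It also fails if it takes over 136 s, if anything falls off the work surface, if the arm or the gripper's body presses on something with over 40 N, if the wrist force passes 120 N, or if a joint passes its speed limit or range.

## Working session

There is one attempt and no reset: what is moved stays moved. The work goes in short steps, Python scripts to look and compute and a tool call to move; the robot and the scene stay as the last step left them, time stands still between calls to the robot, and variables do not carry over. Pictures are saved under pics/ and viewed, about 12 in all and at most 16, crops included, and the job is handed in when it is done.

Besides the shell and the picture viewer there is one more tool, called after "Emit:" in YAML: its name, and indented under it one key for each argument. play_rows: Moves the arm, as the interface text tells. Its arguments: {"type":"object","properties":{"moves":{"type":"array"},"squeeze":{"type":"number"}},"required":["moves"]}

```bash
ls; mkdir -p pics; python3 - <<'E'
from rig import *
import cv2
s=sense();print(s)
for n in ["scene","side","wrist"]:
    f=grab_frame(n);cv2.imwrite(f"pics/{n}0.png",f["pixels"][:,:,::-1])
    print(n,f["intrinsics"],f["distortion"],f["R"],f["t"])
    import pickle;pickle.dump(f,open(f"{n}0.pkl","wb"))
E
```

```text
pics
{'clock': 0.0, 'qpos': array([ 1.26055878e+00,  3.53643709e-01,  1.63418971e+00,  4.45409338e-06,
        1.15520804e+00, -2.39618135e-03]), 'qvel': array([ 0.00150505,  0.0017599 ,  0.00113165, -0.00030482, -0.00176814,
        0.00088711]), 'joint_efforts': array([ 5.24563948e-04, -6.05262208e+01, -3.42066300e+01,  1.15497933e-04,
        9.59799421e-03, -5.60789644e-06]), 'eef_pos': array([189.21651339, 595.13244031, 230.54068587]), 'tcp_rot': array([-3.14014387e+00, -7.54391851e-06,  2.83374948e+00]), 'contact_force': array([-0.47142276,  0.48650838,  0.04823162]), 'wrist_torque': array([ 0.04250933,  0.03189413, -0.04646063]), 'opening': 0.9979692050104828}
scene [[393.81098081   0.         282.97397316]
 [  0.         393.81098081 211.44179039]
 [  0.           0.           1.        ]] [-0.05504385  0.          0.          0.          0.        ] [[ 0.63022527 -0.77627762  0.0144622 ]
 [-0.42304205 -0.35894897 -0.8319802 ]
 [ 0.65103881  0.51821683 -0.5546168 ]] [-361.78048267  280.38885483  954.71895287]
side [[409.16090009   0.         277.79673558]
 [  0.         409.16090009 211.34184117]
 [  0.           0.           1.        ]] [-0.03064261  0.          0.          0.          0.        ] [[ 0.87407078 -0.48552242  0.01637807]
 [-0.20345143 -0.39646563 -0.89522205]
 [ 0.44114372  0.7791553  -0.44531925]] [-504.89475903  147.35169356  931.66706883]
wrist [[338.17462827   0.         276.40849647]
 [  0.         338.17462827 210.04512324]
 [  0.           0.           1.        ]] [-0.07108219  0.          0.          0.          0.        ] [[ 0.30320026  0.95292542 -0.00165486]
 [ 0.92057158 -0.2924564   0.25887684]
 [ 0.24620634 -0.08001494 -0.96590892]] [-624.83015838  -34.3092986   377.5444807 ]
```

View pics/scene0.png

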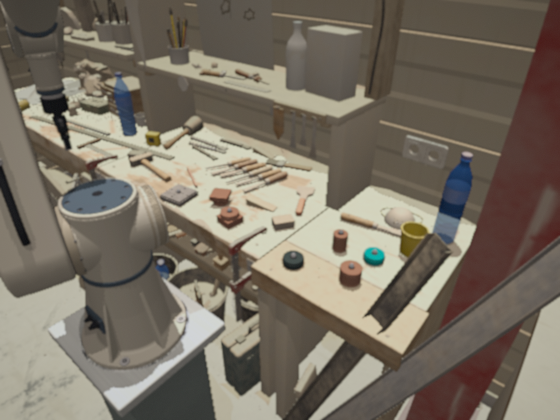

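View pics/side0.png

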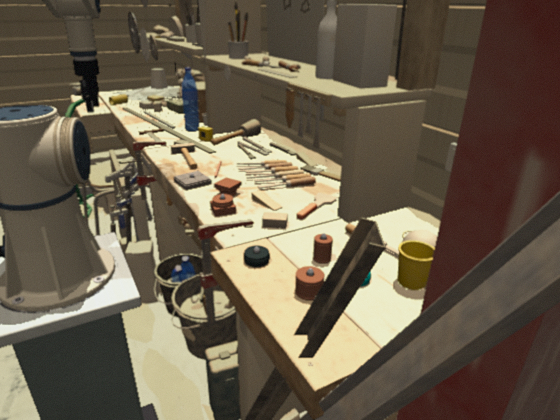

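The scene view shows the sill at about (180,194), a capital at (220,196), the base at (230,216), the wedge and rubbing block at (262,203) and (284,222), the annulet at (293,259), the slim drum at (340,240), the thick drum at (350,272), and a turquoise ring at (374,256). I'll enlarge both.

```bash
cat > h.py <<'E'
import numpy as np, cv2, pickle
def ray(f,px,z):
    """world point on plane z seen at pixel px"""
    u=cv2.undistortPoints(np.array([[px]],float),np.array(f["intrinsics"]),np.array(f["distortion"]))[0,0]
    R=np.array(f["R"]);C=-R.T@np.array(f["t"]);d=R.T@np.array([u[0],u[1],1]);return C+d*(z-C[2])/d[2]
def proj(f,X):
    R=np.array(f["R"]);return cv2.projectPoints(np.array(X,float).reshape(-1,3),cv2.Rodrigues(R)[0],np.array(f["t"],float),np.array(f["intrinsics"]),np.array(f["distortion"]))[0][:,0]
def crop(f,x0,y0,x1,y1,s,name):
    cv2.imwrite(name,cv2.resize(np.ascontiguousarray(f["pixels"][y0:y1,x0:x1,::-1]),None,fx=s,fy=s,interpolation=cv2.INTER_CUBIC))
def two(fs,pxs):
    A=[];b=[]
    for f,p in zip(fs,pxs):
        C=ray(f,p,0);D=ray(f,p,100)-C;D/=np.linalg.norm(D);P=np.eye(3)-np.outer(D,D);A.append(P);b.append(P@C)
    return np.linalg.lstsq(np.vstack(A),np.hstack(b),rcond=None)[0]
E
python3 - <<'E'
from h import *
f=pickle.load(open("scene0.pkl","rb"));crop(f,155,170,425,300,2.96,"pics/sc1.png")
f=pickle.load(open("side0.pkl","rb"));crop(f,165,160,385,310,3.6,"pics/sd1.png")
E
```

```text
(no output)
```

View pics/sc1.png

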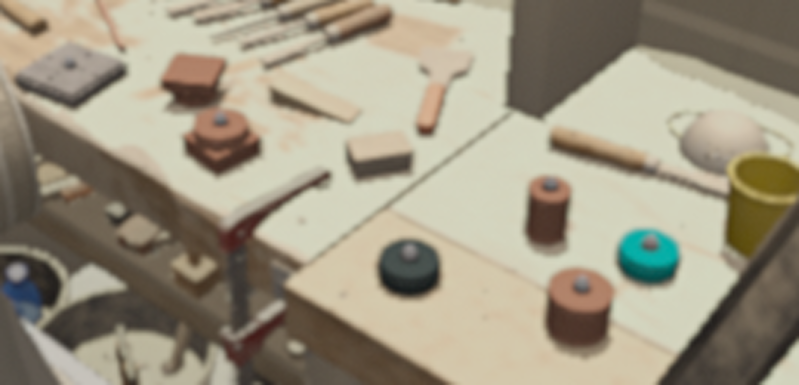

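View pics/sd1.png

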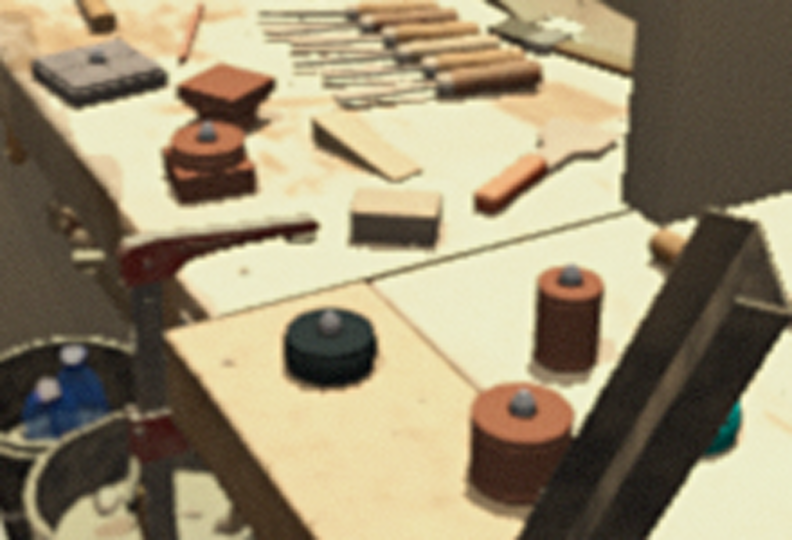

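Both crops show all five stones clearly, plus the sill. The dowel noses are visible in each, so I'll triangulate them.

```bash
python3 - <<'E'
from h import *
a=pickle.load(open("scene0.pkl","rb"));b=pickle.load(open("side0.pkl","rb"))
S=lambda p:(155+(p[0]+.5)/2.96-.5,170+(p[1]+.5)/2.96-.5)
D=lambda p:(165+(p[0]+.5)/3.6-.5,160+(p[1]+.5)/3.6-.5)
for n,p,q,z in [("sill",(71,63),(97,55),34),("base",(221,118),(207,128),54),("cap",(194,73),(227,86),42),("ann",(411,245),(331,319),38),("upper",(551,184),(572,273),72),("lower",(582,282),(523,398),60),
 ("block",(380,145),(397,202),30)]:
    print(n,two([a,b],[S(p),D(q)]).round(1),z,"scene@z",ray(a,S(p),z).round(1)[:2],"side@z",ray(b,D(q),z).round(1)[:2])
# sill top corners (scene): left,top,right,bottom
print("sill corners",[ray(a,S(p),22).round(0)[:2] for p in [(17,73),(70,41),(126,68),(70,98)]],[ray(b,D(p),22).round(0)[:2] for p in [(33,70),(118,38),(167,72),(76,100)]])
print("cap corners",[ray(a,S(p),42).round(0)[:2] for p in [(163,75),(177,54),(227,58),(218,80)]],[ray(b,D(p),42).round(0)[:2] for p in [(179,90),(222,65),(274,81),(238,103)]])
w=ray(a,S((510,112)),0);print("bench seam",w, ray(a,S((285,283)),0))
E
```

```text
sill [450.9 391.9  29.6] 34 scene@z [445.6 384.6] side@z [448.4 382.4]
base [462.8 138.5  50.8] 54 scene@z [457.9 133.7] side@z [461.7 133.9]
cap [528.5 253.5  33.7] 42 scene@z [518.2 242.1] side@z [522.2 236.6]
ann [ 436.  -150.2   34.4] 38 scene@z [ 435.7 -151. ] side@z [ 430.7 -158.5]
upper [ 581.7 -217.7   62.5] 72 scene@z [ 568.5 -224.6] side@z [ 573.1 -229.9]
lower [ 478.8 -316.6   55.3] 60 scene@z [ 473.1 -319.3] side@z [ 475.5 -321.6]
block [562.5  -9.3  26.7] 30 scene@z [558.3 -12.5] side@z [559.7 -14.6]
sill corners [array([399., 434.]), array([492., 447.]), array([494., 340.]), array([405., 338.])] [array([390., 402.]), array([491., 448.]), array([503., 340.]), array([405., 313.])]
cap corners [array([491., 267.]), array([536., 291.]), array([569., 237.]), array([526., 209.])] [array([480., 247.]), array([538., 286.]), array([565., 228.]), array([516., 196.])]
bench seam [748.34230203 -61.54749036   0.        ] [346.42120662 -64.50921614   0.        ]
```

```bash
cat >> h.py <<'E'
from scipy.spatial.transform import Rotation as Ro
def go(s,target,yaw=None):
    """tool-frame shift (m) to target (mm) and then turn about tool z (rad, half turns folded)"""
    T=Ro.from_euler("xyz",s["tcp_rot"]);d=T.inv().apply(np.array(target)-s["eef_pos"])/1000
    out=["shift",d.round(4).tolist()]
    if yaw is not None:
        r=-(yaw-s["tcp_rot"][2]);r=(r+np.pi/2)%np.pi-np.pi/2;out+=["turn_z",round(r,4)]
    print(*out)
E
python3 - <<'E'
from rig import *
from h import *
f=pickle.load(open("wrist0.pkl","rb"));s=sense()
R=np.array(f["R"]);C=-R.T@np.array(f["t"]);T=Ro.from_euler("xyz",s["tcp_rot"])
print("cam",C,"in tool",T.inv().apply(C-s["eef_pos"]),"fwd tool",T.inv().apply(R[2]),"right tool",T.inv().apply(R[0]))
a=pickle.load(open("scene0.pkl","rb"));b=pickle.load(open("side0.pkl","rb"))
print("beam top",two([a,b],[(440,240),(362,224)]))
go(s,[430,265,300],1.5708); go(s,[430,265,300],3.1416)
E
```

```text
cam [128.07898755 615.5917696  372.5214569 ] in tool [  64.46679725    0.66443991 -141.77448391] fwd tool [-2.58886586e-01 -6.50290197e-04  9.65907507e-01] right tool [-1.93623139e-04  9.99999788e-01  6.21346890e-04]
beam top [ 409.69480589 -534.21706691  289.25295993]
shift [-0.3295, -0.2419, -0.069] turn_z 1.2629
shift [-0.3295, -0.2419, -0.069] turn_z -0.3079
```

Emit:
play_rows:
  moves:
    - [[-0.033, -0.0242, -0.0069], [0, 0, 0], 100]
    - [[-0.033, -0.0242, -0.0069], [0, 0, 0], 100]
    - [[-0.033, -0.0242, -0.0069], [0, 0, 0], 100]
    - [[-0.033, -0.0242, -0.0069], [0, 0, 0], 100]
    - [[-0.033, -0.0242, -0.0069], [0, 0, 0], 100]
    - [[-0.033, -0.0242, -0.0069], [0, 0, 0], 100]
    - [[-0.033, -0.0242, -0.0069], [0, 0, 0], 100]
    - [[-0.033, -0.0242, -0.0069], [0, 0, 0], 100]
    - [[-0.033, -0.0242, -0.0069], [0, 0, 0], 100]
    - [[-0.033, -0.0242, -0.0069], [0, 0, 0], 100]
    - [[0, 0, 0], [0, 0, -0.103], 100]
    - [[0, 0, 0], [0, 0, -0.103], 100]
    - [[0, 0, 0], [0, 0, -0.102], 100]
    - [[0, 0, 0], [0, 0, 0], 100]
    - [[0, 0, 0], [0, 0, 0], 100]
    - [[0, 0, 0], [0, 0, 0], 100]

```text
clock: 1.75
eef_pos: [430.4, 265.1, 300.2]
tcp_rot: [-3.142, -0.0, 3.14]
contact_force: [0.2, 0.0, -0.4]
opening: 1.001
```

```bash
python3 - <<'E'
from rig import *
from h import *
f=grab_frame("wrist");pickle.dump(f,open("w1.pkl","wb"));s=sense();print(s["eef_pos"],s["tcp_rot"],s["clock"],s["qpos"])
crop(f,0,0,560,420,1.42,"pics/w1.png")
E
```

```text
[430.3969685  265.09708743 300.19724028] [-3.14147164e+00 -1.49271656e-04  3.14030426e+00] 1.8 [ 5.49104548e-01  1.00963497e-01  1.80159829e+00 -2.65164429e-05
  1.23922138e+00 -1.02039476e+00]
```

View pics/w1.png

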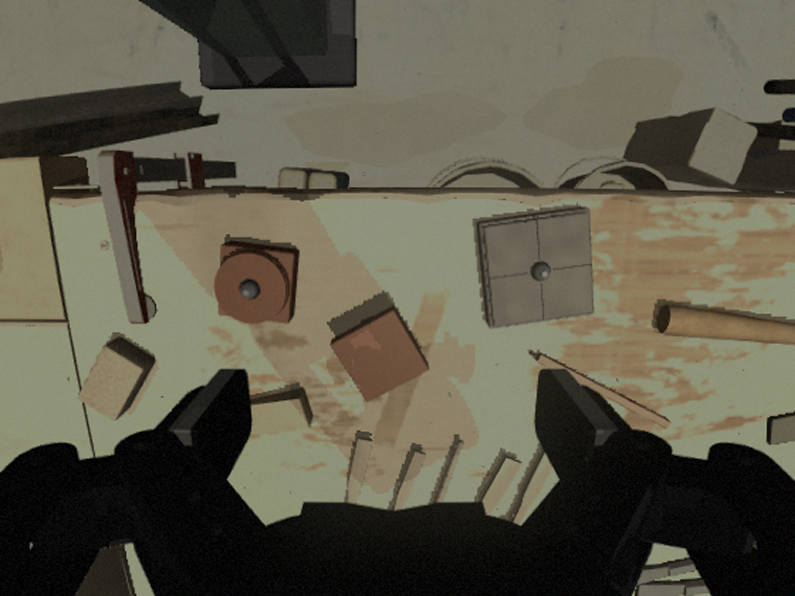

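The wrist view shows the sill at (535,267) with its dowel at (541,270), the base dowel at (250,288), and the capital slab with corners (391,305), (428,368), (367,400) and (332,344).

```bash
python3 - <<'E'
from h import *
f=pickle.load(open("w1.pkl","rb"));W=lambda p:((p[0]+.5)/1.42-.5,(p[1]+.5)/1.42-.5)
def sq(n,ps,z):
    P=np.array([ray(f,W(p),z)[:2] for p in ps]);e=np.roll(P,-1,0)-P
    print(n,P.round(0).tolist(),"c",P.mean(0).round(1),"len",np.linalg.norm(e,axis=1).round(1),"ang%90",(np.degrees(np.arctan2(e[:,1],e[:,0]))%90).round(1))
sq("sill",[(482,221),(588,208),(593,314),(491,327)],22)
sq("cap",[(391,305),(428,368),(367,400),(332,344)],42)
sq("base",[(222,247),(298,250),(295,322),(218,314)],26)
l=lambda a,b,z:(np.degrees(np.arctan2(*(ray(f,W(b),z)-ray(f,W(a),z))[1::-1]))%90)
print("lines",l((484,277),(592,265),22),l((537,214),(546,319),22))
print("dowel",ray(f,W((541,270)),36),"base",ray(f,W((250,288)),56))
E
```

```text
sill [[409.0, 343.0], [397.0, 436.0], [494.0, 450.0], [506.0, 356.0]] c [451.5 396.3] len [93.6 97.8 95.4 98. ] ang%90 [7.2 8.5 7.4 7.4]
cap [[479.0, 264.0], [538.0, 297.0], [570.0, 241.0], [515.0, 211.0]] c [525.4 253.2] len [67.6 63.8 62.5 63.5] ang%90 [29.3 29.7 28.8 34.4]
base [[430.0, 115.0], [433.0, 182.0], [500.0, 176.0], [492.0, 105.0]] c [463.8 144.6] len [67.4 66.5 71.  62.3] ang%90 [87.4 84.6 83.8 81.3]
lines 6.475008553488024 9.147904517998644
dowel [449.53750563 393.85028487  36.        ] base [460.26691982 146.30874169  56.        ]
```

Emit:
play_rows:
  moves:
    - [[0, 0, 0.01], [0, 0, 0.085], 100]
    - [[-0.0102, -0.029, 0.0425], [0, 0, 0], 100]
    - [[-0.0102, -0.029, 0.0425], [0, 0, 0], 100]
    - [[-0.0102, -0.029, 0.0425], [0, 0, 0], 100]
    - [[-0.0102, -0.029, 0.0425], [0, 0, 0], 100]
    - [[0, 0, 0], [0, 0, 0], 100]
    - [[0, 0, 0.03], [0, 0, 0], 100]
    - [[0, 0, 0.03], [0, 0, 0], 100]
    - [[0, 0, 0.03], [0, 0, 0], 100]
    - [[0, 0, 0.02], [0, 0, 0], 100]
    - [[0, 0, 0.013], [0, 0, 0], 100]
    - [[0, 0, 0], [0, 0, 0], 100]

```text
clock: 3.0
eef_pos: [460.3, 152.2, 5.3]
tcp_rot: [-3.142, 0.0, 3.056]
contact_force: [-0.6, -0.4, 0.6]
opening: 1.001
```

Emit:
play_rows:
  moves:
    - [[0, 0, 0], [0, 0, 0], 0]
    - [[0, 0, 0], [0, 0, 0], 0]
    - [[0, 0, 0], [0, 0, 0], 0]
    - [[0, 0, 0], [0, 0, 0], 0]
    - [[0, 0, 0], [0, 0, 0], 0]
    - [[0, 0, 0], [0, 0, 0], 0]
    - [[0, 0, 0], [0, 0, 0], 0]
  squeeze: 60

```text
clock: 3.7
eef_pos: [460.4, 151.9, 6.3]
tcp_rot: [3.141, 0.001, 3.056]
contact_force: [-2.0, -2.5, 8.3]
opening: 0.757
```

Emit:
play_rows:
  moves:
    - [[0, 0, 0], [0, 0, 0], 90]
    - [[0, 0, 0], [0, 0, 0], 90]
    - [[0, 0, 0.005], [0, 0, 0], 90]
    - [[0, 0, 0.005], [0, 0, 0], 90]
    - [[0, 0, 0], [0, 0, 0], 90]
    - [[0, 0, 0], [0, 0, 0], 0]
    - [[0, 0, 0], [0, 0, 0], 0]
    - [[0, 0, 0], [0, 0, 0], 0]
    - [[0, 0, 0], [0, 0, 0], 0]
    - [[0, 0, 0], [0, 0, 0], 0]
    - [[0, 0, 0], [0, 0, 0], 0]
  squeeze: 70

```text
clock: 4.8
eef_pos: [459.7, 151.5, -4.8]
tcp_rot: [-3.141, -0.0, 3.057]
contact_force: [-2.7, -0.3, 4.2]
opening: 0.761
```

Emit:
play_rows:
  moves:
    - [[0, 0, -0.005], [0, 0, 0], 0]
    - [[0, 0, -0.02], [0, 0, 0], 0]
    - [[0, 0, -0.03], [0, 0, 0], 0]
    - [[0, 0, -0.03], [0, 0, 0], 0]
    - [[0, 0, -0.02], [0, 0, 0], 0]
    - [[0, 0, 0], [0, 0, 0], 0]
    - [[0, 0, 0], [0, 0, 0], 0]

```text
clock: 5.5
eef_pos: [459.9, 151.5, 100.0]
tcp_rot: [3.141, 0.001, 3.057]
contact_force: [-0.4, -0.8, -3.1]
opening: 0.76
```

```bash
python3 - <<'E'
from rig import *
from h import *
s=sense();print(s["eef_pos"],s["tcp_rot"],s["clock"],s["opening"],s["contact_force"])
go(s,[449.5,394,105],np.radians(187.6))
f=grab_frame("wrist");crop(f,120,100,500,380,1.5,"pics/w2.png")
E
```

```text
[459.92356786 151.51146505 100.01396811] [3.14137153e+00 6.62728569e-04 3.05681739e+00] 5.5 0.7603192705137459 [-0.3792566  -0.76780759 -3.09142668]
shift [0.0309, 0.2407, -0.005] turn_z -0.2174
```

View pics/w2.png

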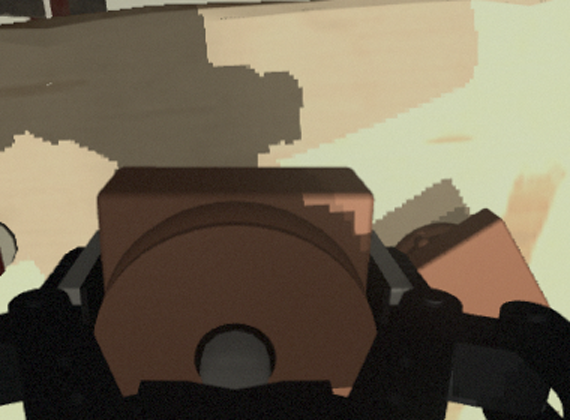

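The base is held square in the jaws, with its dowel at about (236,361) in the crop. I'll compute its offset in the tool frame.

```bash
python3 - <<'E'
from rig import *
from h import *
s=sense();f=grab_frame("wrist")
T=Ro.from_euler("xyz",s["tcp_rot"])
for p in [(236,361)]:
    q=(120+p[0]/1.5,100+p[1]/1.5)
    for z in (155,160): print(q,T.inv().apply(ray(f,q,z)-s["eef_pos"]))
# plinth front edge (top face z=104.8+26) at crop rows 168..195
for p in [(236,168),(236,195)]:
    q=(120+p[0]/1.5,100+p[1]/1.5)
    for z in (105,131): print(p,z,T.inv().apply(ray(f,q,z)-s["eef_pos"]))
E
```

```text
(277.33333333333337, 340.66666666666663) [  0.92399162   0.76225034 -55.63407626]
(277.33333333333337, 340.66666666666663) [  4.59761024   0.75064371 -60.6310103 ]
(236, 168) 105 [26.98631865  0.84473715 -5.61235622]
(236, 168) 131 [ 34.10899809   0.79078868 -31.60640577]
(236, 195) 105 [19.07652268  0.84846857 -5.6189535 ]
(236, 195) 131 [ 27.70816209   0.79380825 -31.61174447]
```

Emit:
play_rows:
  moves:
    - [[0.0042, 0.0301, -0.0006], [0, 0, 0], 0]
    - [[0.0042, 0.0301, -0.0006], [0, 0, 0], 0]
    - [[0.0042, 0.0301, -0.0006], [0, 0, 0], 0]
    - [[0.0042, 0.0301, -0.0006], [0, 0, 0], 0]
    - [[0.0042, 0.0301, -0.0006], [0, 0, 0], 0]
    - [[0.0042, 0.0301, -0.0006], [0, 0, 0], 0]
    - [[0.0042, 0.0301, -0.0006], [0, 0, 0], 0]
    - [[0.0042, 0.03, -0.0006], [0, 0, 0], 0]
    - [[0, 0, 0], [0, 0, -0.1087], 0]
    - [[0, 0, 0], [0, 0, -0.1087], 0]
    - [[0, 0, 0], [0, 0, 0], 0]
    - [[0, 0, 0], [0, 0, 0], 0]

```text
clock: 6.8
eef_pos: [446.3, 393.7, 103.7]
tcp_rot: [-3.14, -0.002, -3.012]
contact_force: [-0.0, -1.0, -2.7]
opening: 0.761
```

```bash
python3 - <<'E'
from rig import *
from h import *
s=sense();f=grab_frame("wrist");pickle.dump((s,f),open("w3.pkl","wb"))
print(s["eef_pos"],s["tcp_rot"])
crop(f,120,60,440,300,2.5,"pics/w3.png")
E
```

```text
[446.28423409 393.68539381 103.6896444 ] [-3.14037954e+00 -1.74214173e-03 -3.01216394e+00]
```

View pics/w3.png

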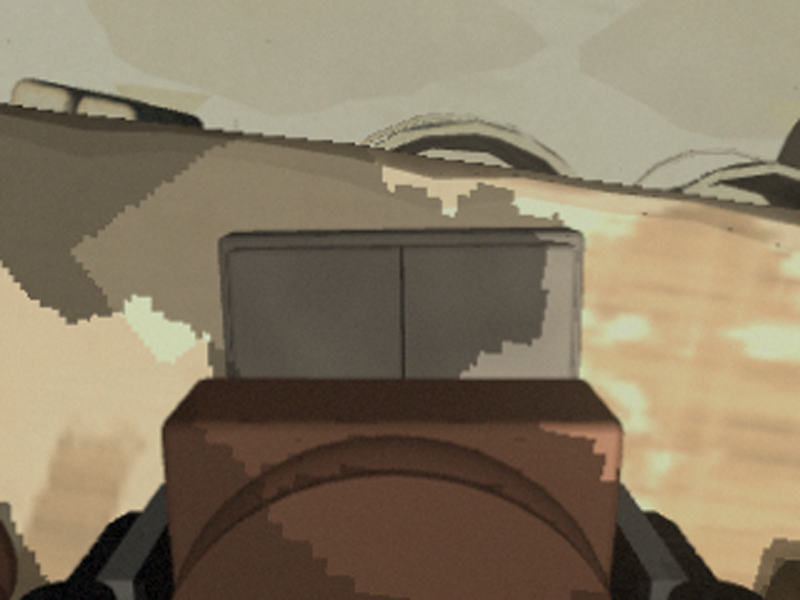

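The sill's pencil line runs at column 401 and its near edge at rows 237 (left) to 231 (right) in the crop; the stone's lower edge is at row 380.

```bash
python3 - <<'E'
from h import *
s,f=pickle.load(open("w3.pkl","rb"));T=Ro.from_euler("xyz",s["tcp_rot"])
def P(n,p,z):
    print(n,p,z,T.inv().apply(ray(f,(120+p[0]/2.5-.3,60+p[1]/2.5-.3),z)-s["eef_pos"]).round(1)[:2])
P("line",(401,247),22);P("line",(402,378),22)
P("edgeTopL",(230,248),22);P("edgeTopR",(575,243),22);P("outerL",(220,237),20);P("outerR",(583,231),20)
b=s["eef_pos"][2]+4.8
P("stone bot",(205,380),b);P("stone bot",(580,379),b);P("top",(165,427),b+26);P("top",(622,427),b+26)
E
```

```text
line (401, 247) 22 [39.5  2.6]
line (402, 378) 22 [3.7 3. ]
edgeTopL (230, 248) 22 [ 39.3 -42.6]
edgeTopR (575, 243) 22 [40.7 48.6]
outerL (220, 237) 20 [ 42.  -45.5]
outerR (583, 231) 20 [43.6 51. ]
stone bot (205, 380) 108.48964439530272 [ 26.8 -31.3]
stone bot (580, 379) 108.48964439530272 [27. 32.]
top (165, 427) 134.48964439530272 [ 27.1 -31.3]
top (622, 427) 134.48964439530272 [27.1 32.3]
```

Emit:
play_rows:
  moves:
    - [[0, 0.0024, 0], [0, 0, -0.01], 0]
    - [[0, 0, 0.025], [0, 0, 0], 0]
    - [[0, 0, 0.025], [0, 0, 0], 0]
    - [[0, 0, 0.015], [0, 0, 0], 0]
    - [[0, 0, 0.006], [0, 0, 0], 0]
    - [[0, 0, 0.003], [0, 0, 0], 0]
    - [[0, 0, 0.003], [0, 0, 0], 0]
    - [[0, 0, 0.003], [0, 0, 0], 0]
    - [[0, 0, 0], [0, 0, 0], 0]

```text
clock: 7.75
eef_pos: [446.7, 396.8, 25.3]
tcp_rot: [3.141, 0.0, -2.999]
contact_force: [0.5, 0.5, -3.6]
opening: 0.753
```

Emit:
play_rows:
  moves:
    - [[0, 0, 0.002], [0, 0, 0], 0]
    - [[0, 0, 0.002], [0, 0, 0], 0]
    - [[0, 0, 0.001], [0, 0, 0], 0]
    - [[0, 0, 0], [0, 0, 0], 0]
    - [[0, 0, 0], [0, 0, 0], 0]

```text
clock: 8.25
eef_pos: [446.5, 396.6, 20.0]
tcp_rot: [-3.142, -0.0, -2.999]
contact_force: [0.1, 0.1, -3.3]
opening: 0.759
```

Emit:
play_rows:
  moves:
    - [[0, 0, 0.0015], [0, 0, 0], 0]
    - [[0, 0, 0.0015], [0, 0, 0], 0]
    - [[0, 0, 0.0005], [0, 0, 0], 0]
    - [[0, 0, 0], [0, 0, 0], 0]
    - [[0, 0, 0], [0, 0, 0], 0]

```text
clock: 8.75
eef_pos: [446.6, 396.7, 17.3]
tcp_rot: [3.142, 0.0, -2.999]
contact_force: [-1.3, -1.9, 6.5]
opening: 0.755
```

Emit:
play_rows:
  moves:
    - [[0, 0, 0], [0, 0, 0], 85]
    - [[0, 0, 0], [0, 0, 0], 100]
    - [[0, 0, 0], [0, 0, 0], 100]
    - [[0, 0, 0], [0, 0, 0], 100]
    - [[0, 0, -0.02], [0, 0, 0], 100]
    - [[0, 0, -0.04], [0, 0, 0], 100]
    - [[0, 0, -0.045], [0, 0, 0], 100]
    - [[0, 0, -0.045], [0, 0, 0], 100]
    - [[0, 0, -0.045], [0, 0, 0], 100]
    - [[0, 0, -0.045], [0, 0, 0], 100]
    - [[0, 0, -0.043], [0, 0, 0], 100]
    - [[0, 0, 0], [0, 0, 0], 100]
    - [[0, 0, 0], [0, 0, 0], 100]

```text
clock: 10.05
eef_pos: [446.8, 396.8, 300.5]
tcp_rot: [3.14, 0.002, -2.999]
contact_force: [-0.0, -0.5, -1.0]
opening: 0.999
```

```bash
python3 - <<'E'
from rig import *
from h import *
s=sense();f=grab_frame("wrist");pickle.dump((s,f),open("w4.pkl","wb"))
print(s["eef_pos"],s["tcp_rot"]); print(proj(f,[452,397,78]))
crop(f,150,80,420,280,2.9,"pics/w4.png")
E
```

```text
[446.79426623 396.84985834 300.46327448] [ 3.14039178e+00  1.88074454e-03 -2.99903215e+00]
[[275.58068398 184.80734918]]
```

View pics/w4.png

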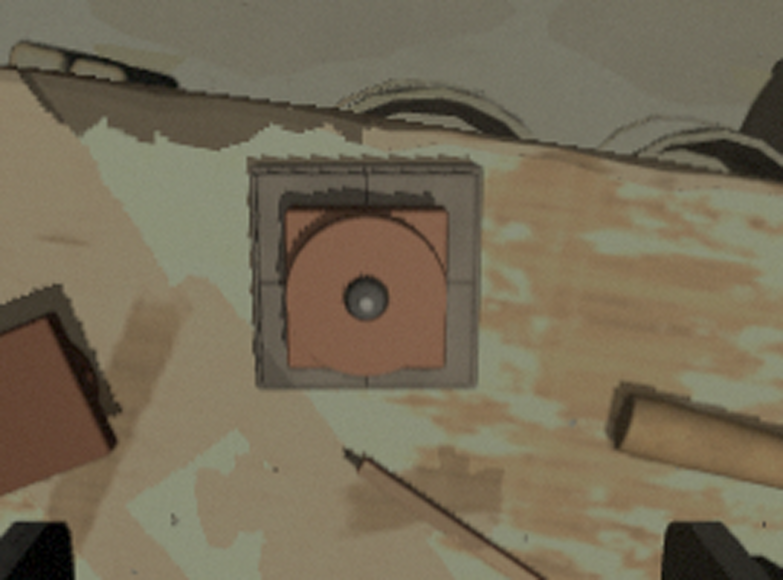

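The base sits square and centred on the sill, with its dowel at crop (367,299). On to the right-hand stones.

Emit:
play_rows:
  moves:
    - [[0.0064, -0.0422, 0], [0, 0, 0], 100]
    - [[0.0064, -0.0422, 0], [0, 0, 0], 100]
    - [[0.0064, -0.0422, 0], [0, 0, 0], 100]
    - [[0.0064, -0.0422, 0], [0, 0, 0], 100]
    - [[0.0064, -0.0422, 0], [0, 0, 0], 100]
    - [[0.0064, -0.0422, 0], [0, 0, 0], 100]
    - [[0.0064, -0.0422, 0], [0, 0, 0], 100]
    - [[0.0064, -0.0422, 0], [0, 0, 0], 100]
    - [[0.0064, -0.0422, 0], [0, 0, 0], 100]
    - [[0.0064, -0.0422, 0], [0, 0, 0], 100]
    - [[0.0064, -0.0422, 0], [0, 0, 0], 100]
    - [[0.0064, -0.0422, 0], [0, 0, 0], 100]
    - [[0.0064, -0.0422, 0], [0, 0, 0], 100]
    - [[0.0064, -0.0422, 0], [0, 0, 0], 100]
    - [[0.0064, -0.0422, 0], [0, 0, 0], 100]
    - [[0, 0, 0], [0, 0, 0], 100]
    - [[0, 0, 0], [0, 0, 0], 100]
    - [[0, 0, 0], [0, 0, 0], 100]

```text
clock: 11.9
eef_pos: [440.9, -242.6, 298.3]
tcp_rot: [3.14, -0.002, -2.999]
contact_force: [-0.3, -0.7, -0.1]
opening: 1.0
```

```bash
python3 - <<'E'
from rig import *
from h import *
s,f=pickle.load(open("w4.pkl","rb"));print("dowel",ray(f,(150+367/2.9,80+299/2.9),76))
s=sense();f=grab_frame("wrist");pickle.dump((s,f),open("w5.pkl","wb"))
print(s["eef_pos"],s["tcp_rot"],s["qpos"])
crop(f,0,0,560,420,1.42,"pics/w5.png")
E
```

```text
dowel [450.34489182 397.8372048   76.        ]
[ 440.85073235 -242.62075412  298.28220071] [ 3.13976506e+00 -1.81582781e-03 -2.99884000e+00] [-5.06334311e-01  1.00043315e-01  1.80691454e+00  3.79244488e-04
  1.23718608e+00 -2.22000628e+00]
```

View pics/w5.png

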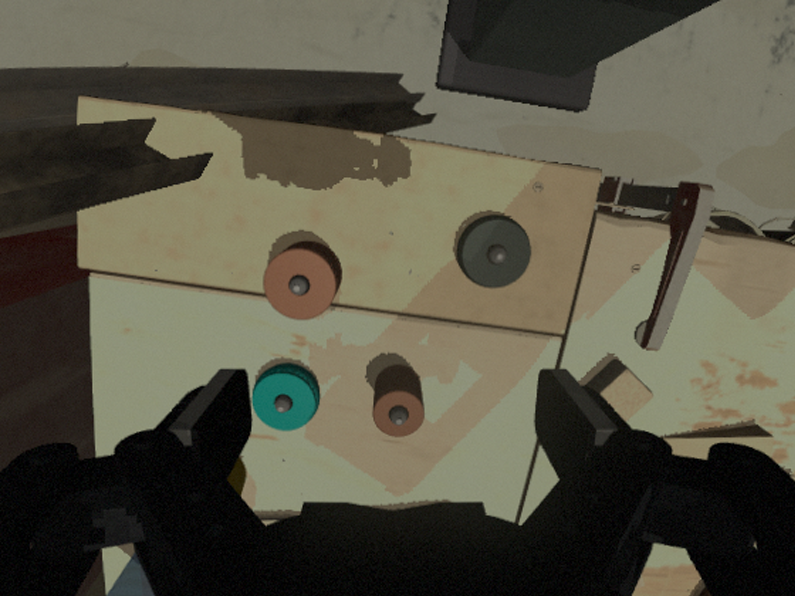

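Here the lower drum's dowel is at (299,285), the annulet's at (497,254), the upper drum's at (398,413) and the turquoise ring at (283,404). The mug is at lower left, behind the finger.

```bash
python3 - <<'E'
from h import *
s,f=pickle.load(open("w5.pkl","rb"));W=lambda p:((p[0]+.5)/1.42-.5,(p[1]+.5)/1.42-.5)
for n,p,z in [("lower",(299,285),60),("lowerrim",(301,284),48),("ann",(497,254),38),("annrim",(494,252),22),("upper",(398,414),72),("turq",(283,404),38),("mug",(238,480),60)]:
    print(n,ray(f,W(p),z).round(1))
s["eef_pos"]=np.array(s["eef_pos"])
go(s,[475,-316,8])
E
```

```text
lower [ 477.1 -314.2   60. ]
lowerrim [ 479.1 -314.5   48. ]
ann [ 432.  -153.9   38. ]
annrim [ 432.8 -153.    22. ]
upper [ 574.5 -218.4   72. ]
turq [ 598.  -322.4   38. ]
mug [ 670.7 -354.4   60. ]
shift [-0.0239, -0.078, 0.2901]
```

Emit:
play_rows:
  moves:
    - [[-0.0053, -0.0153, 0.04], [0, 0, 0], 100]
    - [[-0.0053, -0.0153, 0.04], [0, 0, 0], 100]
    - [[-0.0053, -0.0153, 0.04], [0, 0, 0], 100]
    - [[-0.0053, -0.0153, 0.04], [0, 0, 0], 100]
    - [[-0.0054, -0.0153, 0.04], [0, 0, 0], 100]
    - [[0, 0, 0.03], [0, 0, 0], 100]
    - [[0, 0, 0.03], [0, 0, 0], 100]
    - [[0, 0, 0.02], [0, 0, 0], 100]
    - [[0, 0, 0.012], [0, 0, 0], 100]
    - [[0, 0, 0], [0, 0, 0], 100]
    - [[0, 0, 0], [0, 0, 0], 100]

```text
clock: 13.05
eef_pos: [479.2, -315.3, 8.2]
tcp_rot: [-3.141, 0.001, -2.998]
contact_force: [0.4, -0.1, -0.9]
opening: 0.999
```

Emit:
play_rows:
  moves:
    - [[0, 0, 0], [0, 0, 0], 0]
    - [[0, 0, 0], [0, 0, 0], 0]
    - [[0, 0, 0], [0, 0, 0], 0]
    - [[0, 0, 0], [0, 0, 0], 0]
    - [[0, 0, 0], [0, 0, 0], 0]
    - [[0, 0, 0], [0, 0, 0], 0]
    - [[0, 0, 0], [0, 0, 0], 0]
  squeeze: 70

```text
clock: 13.75
eef_pos: [479.5, -316.1, 9.2]
tcp_rot: [-3.14, 0.002, -2.999]
contact_force: [-0.6, 1.3, 8.2]
opening: 0.712
```

Emit:
play_rows:
  moves:
    - [[0, 0, -0.005], [0, 0, 0], 0]
    - [[0, 0, -0.02], [0, 0, 0], 0]
    - [[0, 0, -0.035], [0, 0, 0], 0]
    - [[0, 0, -0.04], [0, 0, 0], 0]
    - [[0, 0, -0.04], [0, 0, 0], 0]
    - [[0, 0.01, -0.03], [0, 0, 0], 0]
    - [[0, 0.02, 0], [0, 0, 0], 0]
    - [[0, 0.03, 0], [0, 0, 0], 0]

```text
clock: 14.55
eef_pos: [470.0, -255.9, 178.0]
tcp_rot: [-3.14, 0.001, -3.0]
contact_force: [-0.1, 1.2, -5.0]
opening: 0.707
```

Emit:
play_rows:
  moves:
    - [[-0.0046, 0.0406, 0], [0, 0, 0], 0]
    - [[-0.0046, 0.0406, 0], [0, 0, 0], 0]
    - [[-0.0046, 0.0406, 0], [0, 0, 0], 0]
    - [[-0.0046, 0.0406, 0], [0, 0, 0], 0]
    - [[-0.0046, 0.0406, 0], [0, 0, 0], 0]
    - [[-0.0046, 0.0406, 0], [0, 0, 0], 0]
    - [[-0.0046, 0.0406, 0], [0, 0, 0], 0]
    - [[-0.0046, 0.0406, 0], [0, 0, 0], 0]
    - [[-0.0046, 0.0406, 0], [0, 0, 0], 0]
    - [[-0.0046, 0.0406, 0], [0, 0, 0], 0]
    - [[-0.0046, 0.0406, 0], [0, 0, 0], 0]
    - [[-0.0046, 0.0406, 0], [0, 0, 0], 0]
    - [[-0.0046, 0.0406, 0], [0, 0, 0], 0]
    - [[-0.0046, 0.0406, 0], [0, 0, 0], 0]
    - [[-0.0046, 0.0406, 0], [0, 0, 0], 0]
    - [[-0.0046, 0.0406, 0], [0, 0, 0], 0]
    - [[0, 0, 0], [0, 0, 0], 0]
    - [[0, 0, 0], [0, 0, 0], 0]
    - [[0, 0, 0], [0, 0, 0], 0]

```text
clock: 16.45
eef_pos: [449.5, 396.0, 176.4]
tcp_rot: [-3.14, -0.002, -2.999]
contact_force: [0.7, 0.2, -2.9]
opening: 0.703
```

```bash
python3 - <<'E'
from rig import *
from h import *
s=sense();f=grab_frame("wrist");pickle.dump((s,f),open("w6.pkl","wb"))
print(s["eef_pos"],s["tcp_rot"],s["opening"])
go(s,[451.5,397.8,110])
crop(f,120,60,440,300,2.5,"pics/w6.png")
E
```

```text
[449.47395692 396.00472829 176.37566763] [-3.13991334e+00 -2.10473093e-03 -2.99890680e+00] 0.7032592918444736
shift [-0.0024, 0.0016, 0.0664]
```

View pics/w6.png

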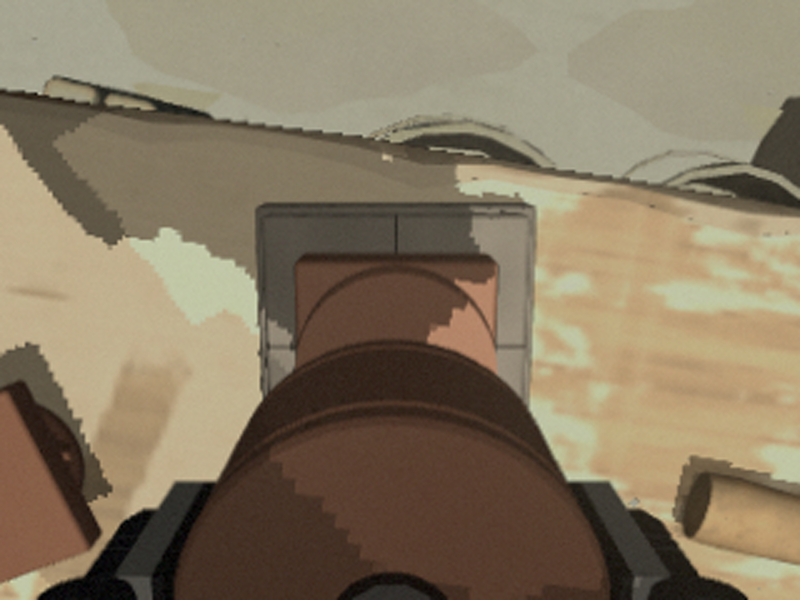

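The drum hangs in front of the base. Its lower rim is at crop (392,341) and upper rim at (392,403); the plinth front edge is at row 255, columns 297–498.

```bash
cat >> h.py <<'E'
def tl(s,f,off,sc,n,p,z):
    T=Ro.from_euler("xyz",s["tcp_rot"]);print(n,p,z,T.inv().apply(ray(f,(off[0]+p[0]/sc-.3,off[1]+p[1]/sc-.3),z)-s["eef_pos"]).round(1)[:2])
E
python3 - <<'E'
from h import *
s,f=pickle.load(open("w6.pkl","rb"))
g=lambda *a:tl(s,f,(120,60),2.5,*a)
g("drum bot",(392,341),167.5);g("drum top",(392,403),215.5)
g("plinth L",(297,255),48);g("plinth R",(498,255),48);g("mould",(397,267),64);g("sill edge",(397,205),20)
E
```

```text
drum bot (392, 341) 167.5 [30.4  0.3]
drum top (392, 403) 215.5 [33.1  0.3]
plinth L (297, 255) 48 [ 31.8 -30.2]
plinth R (498, 255) 48 [31.8 34.1]
mould (397, 267) 64 [30.1  1.7]
sill edge (397, 205) 20 [45.8  1.9]
```

Emit:
play_rows:
  moves:
    - [[-0.0005, 0.0016, 0.01], [0, 0, 0], 0]
    - [[0, 0, 0.025], [0, 0, 0], 0]
    - [[0, 0, 0.025], [0, 0, 0], 0]
    - [[0, 0, 0.012], [0, 0, 0], 0]
    - [[0, 0, 0.005], [0, 0, 0], 0]
    - [[0, 0, 0.004], [0, 0, 0], 0]
    - [[0, 0, 0.004], [0, 0, 0], 0]
    - [[0, 0, 0.004], [0, 0, 0], 0]
    - [[0, 0, 0.004], [0, 0, 0], 0]
    - [[0, 0, 0.003], [0, 0, 0], 0]
    - [[0, 0, 0], [0, 0, 0], 0]
    - [[0, 0, 0], [0, 0, 0], 0]

```text
clock: 17.7
eef_pos: [451.0, 399.0, 81.6]
tcp_rot: [3.142, 0.0, -2.999]
contact_force: [-0.2, 0.4, -3.6]
opening: 0.709
```

Emit:
play_rows:
  moves:
    - [[0, 0, 0.0015], [0, 0, 0], 0]
    - [[0, 0, 0.0015], [0, 0, 0], 0]
    - [[0, 0, 0.0015], [0, 0, 0], 0]
    - [[0, 0, 0.001], [0, 0, 0], 0]
    - [[0, 0, 0], [0, 0, 0], 0]
    - [[0, 0, 0], [0, 0, 0], 0]

```text
clock: 18.3
eef_pos: [450.9, 399.0, 76.0]
tcp_rot: [-3.142, -0.0, -2.999]
contact_force: [1.0, 0.3, -3.6]
opening: 0.708
```

Emit:
play_rows:
  moves:
    - [[0, 0, 0.0015], [0, 0, 0], 0]
    - [[0, 0, 0.001], [0, 0, 0], 0]
    - [[0, 0, 0.001], [0, 0, 0], 0]
    - [[0, 0, 0], [0, 0, 0], 0]
    - [[0, 0, 0], [0, 0, 0], 0]

```text
clock: 18.8
eef_pos: [450.9, 399.0, 73.2]
tcp_rot: [3.142, 0.0, -2.999]
contact_force: [-2.7, -2.0, 5.5]
opening: 0.708
```

Emit:
play_rows:
  moves:
    - [[0, 0, 0], [0, 0, 0], 85]
    - [[0, 0, 0], [0, 0, 0], 100]
    - [[0, 0, 0], [0, 0, 0], 100]
    - [[0, 0, 0], [0, 0, 0], 100]
    - [[0, 0, -0.02], [0, 0, 0], 100]
    - [[0, 0, -0.035], [0, 0, 0], 100]
    - [[0, 0, -0.04], [0, 0, 0], 100]
    - [[0, 0, -0.035], [0, 0, 0], 100]
    - [[0.0035, -0.0195, 0], [0, 0, 0], 100]
    - [[0.0069, -0.0389, 0], [0, 0, 0], 100]
    - [[0.0069, -0.0389, 0], [0, 0, 0], 100]
    - [[0.0069, -0.0389, 0], [0, 0, 0], 100]
    - [[0.0069, -0.0389, 0], [0, 0, 0], 100]
    - [[0.0069, -0.0389, 0], [0, 0, 0], 100]
    - [[0.0069, -0.0389, 0], [0, 0, 0], 100]
    - [[0.0069, -0.0389, 0], [0, 0, 0], 100]
    - [[0.0069, -0.0389, 0], [0, 0, 0], 100]
    - [[0.0069, -0.0389, 0], [0, 0, 0], 100]
    - [[0.0069, -0.0389, 0], [0, 0, 0], 100]
    - [[0.0069, -0.0389, 0], [0, 0, 0], 100]

```text
clock: 20.8
eef_pos: [434.9, -56.9, 202.0]
tcp_rot: [3.142, -0.0, -2.999]
contact_force: [0.3, 0.5, 0.8]
opening: 1.001
```

Emit:
play_rows:
  moves:
    - [[0.0069, -0.0389, 0], [0, 0, 0], 100]
    - [[0.0069, -0.0389, 0], [0, 0, 0], 100]
    - [[0.0035, -0.0195, 0], [0, 0, 0], 100]
    - [[0, 0, 0], [0, 0, 0], 100]
    - [[0, 0, 0], [0, 0, 0], 100]

```text
clock: 21.3
eef_pos: [431.9, -153.9, 202.0]
tcp_rot: [3.141, -0.001, -3.001]
contact_force: [0.3, 0.4, 0.2]
opening: 0.998
```

```bash
python3 - <<'E'
from rig import *
from h import *
s=sense();f=grab_frame("wrist");pickle.dump((s,f),open("w7.pkl","wb"))
print(s["eef_pos"],s["tcp_rot"]);go(s,[432.5,-153.5,-4])
g=f["pixels"].astype(float).max(2);m=((g<75)&(g>15)).astype(np.uint8)
p=proj(f,[432.5,-153.5,26])[0];print(p)
crop(f,180,90,400,290,2.7,"pics/w7.png")
E
```

```text
[ 431.88673286 -153.85437706  201.97332687] [ 3.14081911e+00 -8.58237384e-04 -3.00054776e+00]
shift [-0.0008, 0.0001, 0.206]
[276.45718057 189.7938453 ]
```

View pics/w7.png

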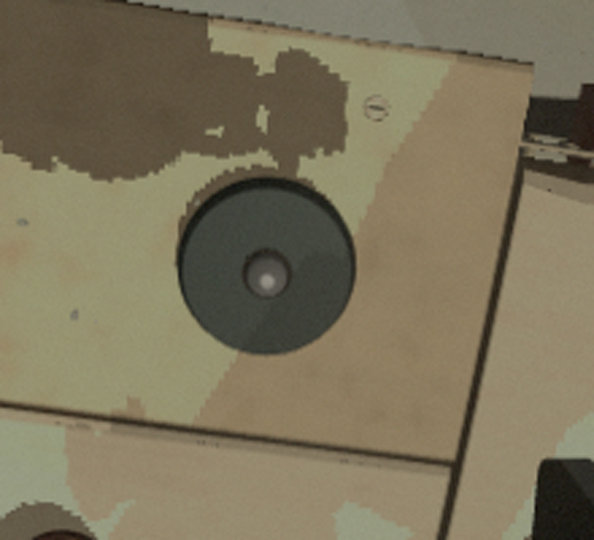

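The annulet is central under the gripper: its dowel is at crop (268,280), within 2 mm of the prediction.

Emit:
play_rows:
  moves:
    - [[-0.001, 0.0015, 0.02], [0, 0, 0], 100]
    - [[0, 0, 0.04], [0, 0, 0], 100]
    - [[0, 0, 0.04], [0, 0, 0], 100]
    - [[0, 0, 0.04], [0, 0, 0], 100]
    - [[0, 0, 0.03], [0, 0, 0], 100]
    - [[0, 0, 0.02], [0, 0, 0], 100]
    - [[0, 0, 0.011], [0, 0, 0], 100]
    - [[0, 0, 0.005], [0, 0, 0], 100]
    - [[0, 0, 0], [0, 0, 0], 100]
    - [[0, 0, 0], [0, 0, 0], 100]

```text
clock: 22.35
eef_pos: [434.1, -152.3, -2.7]
tcp_rot: [-3.141, 0.001, -2.999]
contact_force: [0.4, 0.1, 0.4]
opening: 0.997
```

Emit:
play_rows:
  moves:
    - [[0, 0, 0], [0, 0, 0], 0]
    - [[0, 0, 0], [0, 0, 0], 0]
    - [[0, 0, 0], [0, 0, 0], 0]
    - [[0, 0, 0], [0, 0, 0], 0]
    - [[0, 0, 0], [0, 0, 0], 0]
    - [[0, 0, 0], [0, 0, 0], 0]
    - [[0, 0, 0], [0, 0, 0], 0]
  squeeze: 60

```text
clock: 23.05
eef_pos: [434.0, -152.6, -2.1]
tcp_rot: [-3.141, 0.001, -2.999]
contact_force: [-2.6, 2.2, 14.9]
opening: 0.721
```

Emit:
play_rows:
  moves:
    - [[0, 0, 0], [0, 0, 0], 95]
    - [[0, 0, 0], [0, 0, 0], 95]
    - [[0, 0, 0], [0, 0, 0], 95]
    - [[0, 0, 0.003], [0, 0, 0], 95]
    - [[0, 0, 0.002], [0, 0, 0], 95]
    - [[0, 0, 0], [0, 0, 0], 95]
    - [[0, 0, 0], [0, 0, 0], 0]
    - [[0, 0, 0], [0, 0, 0], 0]
    - [[0, 0, 0], [0, 0, 0], 0]
    - [[0, 0, 0], [0, 0, 0], 0]
    - [[0, 0, 0], [0, 0, 0], 0]
    - [[0, 0, 0], [0, 0, 0], 0]

```text
clock: 24.25
eef_pos: [435.5, -153.5, -5.6]
tcp_rot: [-3.139, 0.004, -2.999]
contact_force: [-7.5, -3.1, 49.0]
opening: 0.727
```

Emit:
play_rows:
  moves:
    - [[0, 0, -0.002], [0, 0, 0], 95]
    - [[0, 0, 0], [0, 0, 0], 95]
    - [[0, 0, 0], [0, 0, 0], 95]
    - [[0, 0, 0], [0, 0, 0], 0]
    - [[0, 0, 0], [0, 0, 0], 0]
    - [[0, 0, 0], [0, 0, 0], 0]
    - [[0, 0, 0], [0, 0, 0], 0]
    - [[0, 0, 0], [0, 0, 0], 0]
    - [[0, 0, 0], [0, 0, 0], 0]
  squeeze: 50

```text
clock: 25.15
eef_pos: [434.1, -153.1, -5.5]
tcp_rot: [-3.14, 0.001, -2.998]
contact_force: [-4.8, -4.9, 21.4]
opening: 0.727
```

Emit:
play_rows:
  moves:
    - [[0, 0, -0.003], [0, 0, 0], 0]
    - [[0, 0, -0.005], [0, 0, 0], 0]
    - [[0, 0, -0.01], [0, 0, 0], 0]
    - [[0, 0, -0.01], [0, 0, 0], 0]
    - [[0, 0, 0], [0, 0, 0], 0]
    - [[0, 0, 0], [0, 0, 0], 0]

```text
clock: 25.75
eef_pos: [433.7, -152.4, 22.0]
tcp_rot: [-3.141, 0.001, -2.999]
contact_force: [-0.5, -0.8, -2.8]
opening: 0.728
```

```bash
python3 - <<'E'
from rig import *
from h import *
s=sense();f=grab_frame("wrist");pickle.dump((s,f),open("w8.pkl","wb"))
print(s["eef_pos"],s["tcp_rot"],s["contact_force"])
crop(f,140,140,420,350,2.8,"pics/w8.png")
E
```

```text
[ 433.70998749 -152.42707915   21.97617815] [-3.14109558e+00  9.54127370e-04 -2.99897930e+00] [-0.45027346 -0.82436038 -2.84881468]
```

View pics/w8.png

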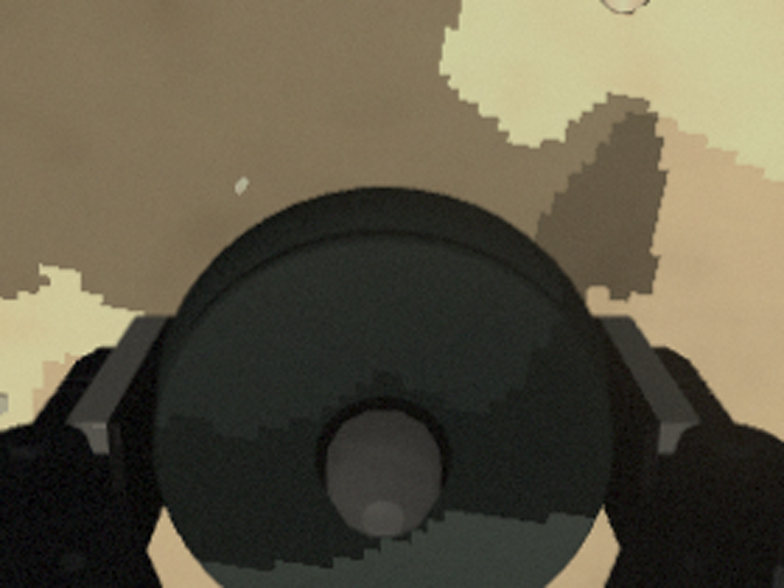

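The ring is held level with 27 mm of lift. Carrying it over the column.

Emit:
play_rows:
  moves:
    - [[0, 0, -0.02], [0, 0, 0], 0]
    - [[0, 0, -0.04], [0, 0, 0], 0]
    - [[0, 0, -0.04], [0, 0, 0], 0]
    - [[0, 0, -0.04], [0, 0, 0], 0]
    - [[-0.0034, 0.0194, -0.02], [0, 0, 0], 0]
    - [[-0.0068, 0.0388, -0.01], [0, 0, 0], 0]
    - [[-0.0068, 0.0388, 0], [0, 0, 0], 0]
    - [[-0.0068, 0.0388, 0], [0, 0, 0], 0]
    - [[-0.0068, 0.0388, 0], [0, 0, 0], 0]
    - [[-0.0068, 0.0388, 0], [0, 0, 0], 0]
    - [[-0.0068, 0.0388, 0], [0, 0, 0], 0]
    - [[-0.0068, 0.0388, 0], [0, 0, 0], 0]
    - [[-0.0068, 0.0388, 0], [0, 0, 0], 0]
    - [[-0.0068, 0.0388, 0], [0, 0, 0], 0]
    - [[-0.0068, 0.0388, 0], [0, 0, 0], 0]
    - [[-0.0068, 0.0388, 0], [0, 0, 0], 0]
    - [[-0.0068, 0.0388, 0], [0, 0, 0], 0]
    - [[-0.0068, 0.0388, 0], [0, 0, 0], 0]
    - [[-0.0034, 0.0194, 0], [0, 0, 0], 0]
    - [[0, 0, 0], [0, 0, 0], 0]

```text
clock: 27.8
eef_pos: [450.1, 401.0, 190.7]
tcp_rot: [3.142, -0.0, -2.997]
contact_force: [0.1, -0.3, -2.0]
opening: 0.722
```

Emit:
play_rows:
  moves:
    - [[0, 0, 0], [0, 0, 0], 0]
    - [[0, 0, 0], [0, 0, 0], 0]

```text
clock: 28.0
eef_pos: [450.2, 397.5, 191.1]
tcp_rot: [-3.141, -0.001, -3.0]
contact_force: [0.1, 0.6, -1.6]
opening: 0.726
```

```bash
python3 - <<'E'
from rig import *
from h import *
s=sense();f=grab_frame("wrist");pickle.dump((s,f),open("w9.pkl","wb"))
print(s["eef_pos"],s["tcp_rot"],s["opening"])
crop(f,120,60,440,300,2.5,"pics/w9.png")
E
```

```text
[450.18037771 397.51964751 191.12107104] [-3.14055839e+00 -1.00332717e-03 -2.99958933e+00] 0.7259326538425205
```

View pics/w9.png

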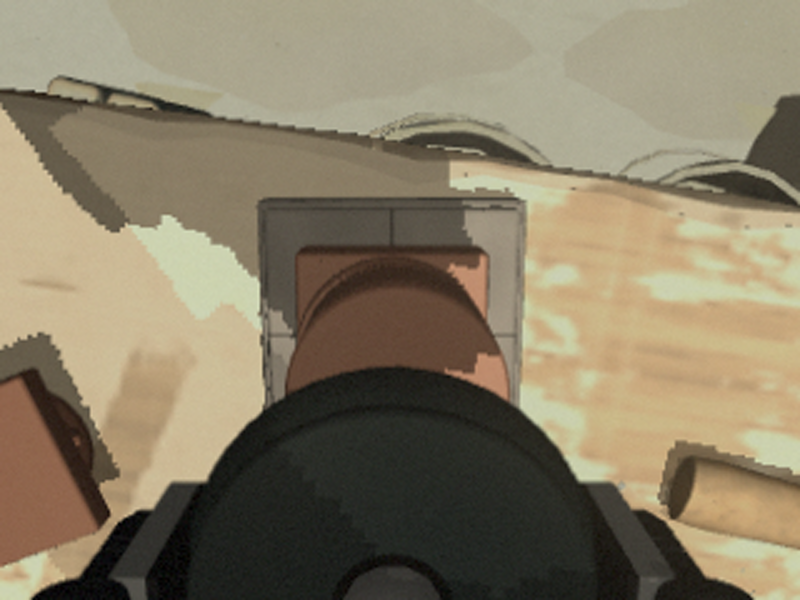

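The ring hangs over the drum. The drum's sides are at columns 287 and 508 near row 380, and the ring's front rim is at (394,367).

```bash
python3 - <<'E'
from h import *
s,f=pickle.load(open("w9.pkl","rb"))
g=lambda *a:tl(s,f,(120,60),2.5,*a)
g("ring front",(394,367),209.6);g("ring top edge",(394,405),220);g("dowel ring l",(336,590),222);g("dowel ring r",(450,590),222)
g("drum L",(287,378),112);g("drum R",(508,378),112);g("plinth L",(297,247),48);g("plinth R",(489,247),48)
T=Ro.from_euler("xyz",s["tcp_rot"])
for c in [(450.7,399.2)]: print("expected drum centre in tool",T.inv().apply(np.array([*c,112])-s["eef_pos"]))
th=np.radians(np.arange(0,360,30));X=np.c_[450.7+31*np.cos(th),399.2+31*np.sin(th),0*th+112]
print(((proj(f,X)-[120,60])*2.5).round(0).tolist())
s,f=pickle.load(open("w8.pkl","rb"));g=lambda *a:tl(s,f,(140,140),2.8,*a)
g("dowel foot",(383,455),53.5);g("front",(385,188),40.5);g("sideL",(157,440),48);g("sideR",(612,440),48)
E
```

```text
ring front (394, 367) 209.6 [32.5  0.6]
ring top edge (394, 405) 220 [29.7  0.6]
dowel ring l (336, 590) 222 [ 2.  -7.9]
dowel ring r (450, 590) 222 [2.  8.8]
drum L (287, 378) 112 [  4.4 -28.3]
drum R (508, 378) 112 [ 4.5 31.7]
plinth L (297, 247) 48 [ 32.8 -31.8]
plinth R (489, 247) 48 [32.7 32.8]
expected drum centre in tool [-0.83159045  1.67172848 79.11858982]
[[381.0, 500.0], [437.0, 494.0], [484.0, 462.0], [509.0, 411.0], [504.0, 355.0], [469.0, 308.0], [413.0, 284.0], [353.0, 291.0], [305.0, 327.0], [284.0, 380.0], [292.0, 436.0], [328.0, 479.0]]
dowel foot (383, 455) 53.5 [-0.3  0.3]
front (385, 188) 40.5 [32.4  0.6]
sideL (157, 440) 48 [ -1.4 -30.7]
sideR (612, 440) 48 [-1.4 31.8]
```

Emit:
play_rows:
  moves:
    - [[-0.0004, 0.0012, 0.01], [0, 0, 0], 0]
    - [[0, 0, 0.025], [0, 0, 0], 0]
    - [[0, 0, 0.02], [0, 0, 0], 0]
    - [[0, 0, 0.01], [0, 0, 0], 0]
    - [[0, 0, 0.004], [0, 0, 0], 0]
    - [[0, 0, 0.003], [0, 0, 0], 0]
    - [[0, 0, 0.003], [0, 0, 0], 0]
    - [[0, 0, 0.003], [0, 0, 0], 0]
    - [[0, 0, 0.002], [0, 0, 0], 0]
    - [[0, 0, 0], [0, 0, 0], 0]
    - [[0, 0, 0], [0, 0, 0], 0]

```text
clock: 29.15
eef_pos: [450.7, 400.2, 111.7]
tcp_rot: [3.141, 0.0, -2.999]
contact_force: [0.4, 0.6, -2.0]
opening: 0.722
```

Emit:
play_rows:
  moves:
    - [[0, 0, 0.0015], [0, 0, 0], 0]
    - [[0, 0, 0.001], [0, 0, 0], 0]
    - [[0, 0, 0.001], [0, 0, 0], 0]
    - [[0, 0, 0], [0, 0, 0], 0]
    - [[0, 0, 0], [0, 0, 0], 0]

```text
clock: 29.65
eef_pos: [450.6, 400.1, 108.0]
tcp_rot: [-3.142, -0.0, -2.999]
contact_force: [0.3, -0.7, -2.1]
opening: 0.719
```

Emit:
play_rows:
  moves:
    - [[0, 0, 0.001], [0, 0, 0], 0]
    - [[0, 0, 0.001], [0, 0, 0], 0]
    - [[0, 0, 0], [0, 0, 0], 0]
    - [[0, 0, 0], [0, 0, 0], 0]

```text
clock: 30.05
eef_pos: [450.8, 400.3, 106.4]
tcp_rot: [3.141, 0.0, -2.999]
contact_force: [-1.1, -0.1, 3.7]
opening: 0.721
```

Emit:
play_rows:
  moves:
    - [[0, 0, 0], [0, 0, 0], 85]
    - [[0, 0, 0], [0, 0, 0], 95]
    - [[0, 0, 0], [0, 0, 0], 100]
    - [[0, 0, 0], [0, 0, 0], 100]
    - [[0, 0, -0.015], [0, 0, 0], 100]
    - [[0, 0, -0.03], [0, 0, 0], 100]
    - [[0, 0, -0.035], [0, 0, 0], 100]
    - [[0, 0, -0.03], [0, 0, 0], 100]
    - [[-0.0012, -0.021, 0], [0, 0, 0], 100]
    - [[-0.0023, -0.042, 0], [0, 0, 0], 100]
    - [[-0.0023, -0.042, 0], [0, 0, 0], 100]
    - [[-0.0023, -0.042, 0], [0, 0, 0], 100]
    - [[-0.0023, -0.042, 0], [0, 0, 0], 100]
    - [[-0.0023, -0.042, 0], [0, 0, 0], 100]
    - [[-0.0023, -0.042, 0], [0, 0, 0], 100]
    - [[-0.0023, -0.042, 0], [0, 0, 0], 100]
    - [[-0.0023, -0.042, 0], [0, 0, 0], 100]
    - [[-0.0023, -0.042, 0], [0, 0, 0], 100]
    - [[-0.0023, -0.042, 0], [0, 0, 0], 100]
    - [[-0.0023, -0.042, 0], [0, 0, 0], 100]

```text
clock: 32.05
eef_pos: [545.8, -76.0, 217.4]
tcp_rot: [-3.141, 0.001, -2.999]
contact_force: [1.5, 0.9, 0.1]
opening: 0.997
```

Emit:
play_rows:
  moves:
    - [[-0.0023, -0.042, 0], [0, 0, 0], 100]
    - [[-0.0023, -0.042, 0], [0, 0, 0], 100]
    - [[-0.0023, -0.042, 0], [0, 0, 0], 100]
    - [[-0.0012, -0.021, 0], [0, 0, 0], 100]
    - [[0, 0, 0], [0, 0, 0], 100]
    - [[0, 0, 0], [0, 0, 0], 100]
    - [[0, 0, 0], [0, 0, 0], 100]

```text
clock: 32.75
eef_pos: [574.2, -217.1, 216.3]
tcp_rot: [3.141, -0.0, -2.998]
contact_force: [0.2, 0.2, 0.2]
opening: 1.003
```

```bash
python3 - <<'E'
from rig import *
from h import *
s=sense();f=grab_frame("wrist");pickle.dump((s,f),open("w10.pkl","wb"))
print(s["eef_pos"],s["tcp_rot"])
hsv=cv2.cvtColor(f["pixels"],cv2.COLOR_RGB2HSV);h=hsv[...,0];m=(((h<10)|(h>172))&(hsv[...,1]>80)&(hsv[...,2]>40)).astype(np.uint8)
p=proj(f,[[574.5,-218.4,60],[574.5,-218.4,72]]);print(p)
n,l,st,c=cv2.connectedComponentsWithStats(m)
for i in range(1,n):
    if st[i,4]>150: print(st[i],c[i],"->z60",ray(f,c[i],60).round(1)[:2])
crop(f,160,60,440,270,2.8,"pics/w10.png")
E
```

```text
[ 574.18563005 -217.14225982  216.27017036] [ 3.14100319e+00 -1.51521545e-04 -2.99813509e+00]
[[274.79105105 193.49727223]
 [274.72238032 196.41921665]]
```

```bash
python3 - <<'E'
from h import *
s,f=pickle.load(open("w10.pkl","rb"));P=f["pixels"]
for r in (150,160,170,180,190,200,210,220,230): print(r,[tuple(int(v) for v in P[r,c]) for c in range(230,330,10)])
E
```

```text
150 [(105, 101, 82), (138, 143, 121), (136, 141, 115), (138, 142, 119), (139, 141, 119), (141, 144, 120), (139, 143, 117), (140, 143, 120), (138, 142, 119), (138, 143, 118)]
160 [(137, 143, 119), (138, 143, 122), (137, 141, 119), (95, 86, 69), (92, 82, 65), (138, 143, 119), (139, 143, 120), (139, 142, 120), (140, 143, 123), (140, 143, 120)]
170 [(138, 143, 120), (138, 143, 122), (95, 86, 68), (94, 86, 68), (42, 32, 23), (42, 32, 25), (140, 143, 119), (138, 140, 118), (138, 143, 118), (139, 127, 102)]
180 [(140, 144, 120), (140, 144, 121), (93, 84, 68), (43, 33, 24), (131, 97, 74), (132, 99, 78), (53, 41, 32), (135, 125, 100), (139, 129, 104), (139, 129, 102)]
190 [(141, 145, 122), (139, 143, 121), (139, 141, 120), (131, 96, 73), (128, 93, 72), (132, 96, 75), (113, 84, 65), (138, 126, 100), (139, 128, 101), (142, 132, 107)]
200 [(138, 142, 120), (140, 144, 120), (121, 118, 95), (129, 96, 73), (71, 67, 62), (77, 74, 68), (115, 85, 66), (98, 80, 59), (142, 129, 103), (138, 125, 99)]
210 [(140, 144, 116), (139, 142, 118), (140, 145, 118), (127, 92, 71), (118, 87, 69), (98, 76, 60), (112, 83, 64), (142, 129, 104), (137, 123, 98), (138, 128, 103)]
220 [(140, 145, 122), (140, 144, 123), (138, 142, 117), (124, 119, 99), (113, 83, 65), (112, 84, 66), (113, 97, 77), (140, 128, 103), (140, 126, 101), (137, 126, 100)]
230 [(139, 144, 121), (139, 144, 118), (140, 143, 121), (138, 141, 116), (138, 123, 101), (137, 125, 99), (138, 125, 101), (138, 124, 100), (139, 128, 102), (139, 127, 103)]
```

```bash
cat >> h.py <<'E'
def reds(f,lo=60,k=1.6,amin=300):
    P=f["pixels"].astype(float);m=((P[...,0]>k*P[...,2])&(P[...,0]>lo)).astype(np.uint8)
    m=cv2.morphologyEx(m,cv2.MORPH_OPEN,np.ones((3,3)));return [c for c in cv2.findContours(m,cv2.RETR_EXTERNAL,cv2.CHAIN_APPROX_NONE)[0] if cv2.contourArea(c)>amin]
E
python3 - <<'E'
from h import *
s,f=pickle.load(open("w10.pkl","rb"))
for c in reds(f):
    (x,y),r=cv2.minEnclosingCircle(c);print(cv2.boundingRect(c),(x,y),r,ray(f,(x,y),60).round(1),cv2.fitEllipse(c))
E
```

```text
(231, 314, 99, 20) (280.0, 323.0) 49.16309356689453 [ 706.1 -194.3   60. ] ((287.4552917480469, 323.5431823730469), (16.56818389892578, 116.12037658691406), 87.25397491455078)
(29, 271, 80, 42) (68.44303894042969, 302.0) 39.758785247802734 [ 716.3 -411.3   60. ] ((67.6897201538086, 296.7325134277344), (49.44193649291992, 69.85027313232422), 94.69820404052734)
(439, 265, 27, 43) (453.92413330078125, 287.4163513183594) 22.498857498168945 [643.4 -28.   60. ] ((451.65765380859375, 285.78521728515625), (21.24689292907715, 47.022972106933594), 164.18624877929688)
(251, 177, 49, 48) (275.18182373046875, 200.09091186523438) 24.800119400024414 [ 580.5 -217.2   60. ] ((275.1911315917969, 200.13661193847656), (47.348731994628906, 48.6158332824707), 99.3976058959961)
```

Emit:
play_rows:
  moves:
    - [[-0.0062, -0.001, 0.02], [0, 0, 0], 85]
    - [[0, 0, 0.04], [0, 0, 0], 85]
    - [[0, 0, 0.04], [0, 0, 0], 85]
    - [[0, 0, 0.04], [0, 0, 0], 85]
    - [[0, 0, 0.03], [0, 0, 0], 85]
    - [[0, 0, 0.02], [0, 0, 0], 85]
    - [[0, 0, 0.01], [0, 0, 0], 85]
    - [[0, 0, 0.002], [0, 0, 0], 85]
    - [[0, 0, 0], [0, 0, 0], 85]
    - [[0, 0, 0], [0, 0, 0], 85]

```text
clock: 33.8
eef_pos: [581.7, -218.8, 15.4]
tcp_rot: [-3.141, 0.002, -2.999]
contact_force: [0.3, 0.5, 0.5]
opening: 0.852
```

Emit:
play_rows:
  moves:
    - [[0, 0, 0], [0, 0, 0], 0]
    - [[0, 0, 0], [0, 0, 0], 0]
    - [[0, 0, 0], [0, 0, 0], 0]
    - [[0, 0, 0], [0, 0, 0], 0]
    - [[0, 0, 0], [0, 0, 0], 0]
    - [[0, 0, 0], [0, 0, 0], 0]
    - [[0, 0, 0], [0, 0, 0], 0]
    - [[0, 0, 0], [0, 0, 0], 0]
  squeeze: 60

```text
clock: 34.6
eef_pos: [581.3, -218.8, 15.2]
tcp_rot: [-3.141, 0.001, -2.999]
contact_force: [-1.4, 2.1, 7.5]
opening: 0.526
```

Emit:
play_rows:
  moves:
    - [[0, 0, -0.005], [0, 0, 0], 0]
    - [[0, 0, -0.02], [0, 0, 0], 0]
    - [[0, 0, -0.035], [0, 0, 0], 0]
    - [[0, 0, -0.04], [0, 0, 0], 0]
    - [[0, 0, -0.04], [0, 0, 0], 0]
    - [[0, 0, -0.04], [0, 0, 0], 0]
    - [[0.0014, 0.021, -0.03], [0, 0, 0], 0]
    - [[0.0027, 0.042, -0.01], [0, 0, 0], 0]
    - [[0.0027, 0.042, 0], [0, 0, 0], 0]
    - [[0.0027, 0.042, 0], [0, 0, 0], 0]
    - [[0.0027, 0.042, 0], [0, 0, 0], 0]
    - [[0.0027, 0.042, 0], [0, 0, 0], 0]
    - [[0.0027, 0.042, 0], [0, 0, 0], 0]
    - [[0.0027, 0.042, 0], [0, 0, 0], 0]
    - [[0.0027, 0.042, 0], [0, 0, 0], 0]
    - [[0.0027, 0.042, 0], [0, 0, 0], 0]
    - [[0.0027, 0.042, 0], [0, 0, 0], 0]
    - [[0.0027, 0.042, 0], [0, 0, 0], 0]

```text
clock: 36.4
eef_pos: [480.4, 256.4, 234.3]
tcp_rot: [-3.141, 0.0, -2.999]
contact_force: [0.9, 0.5, -3.1]
opening: 0.528
```

Emit:
play_rows:
  moves:
    - [[0.0027, 0.042, 0], [0, 0, 0], 0]
    - [[0.0027, 0.042, 0], [0, 0, 0], 0]
    - [[0.0027, 0.042, 0], [0, 0, 0], 0]
    - [[0.0014, 0.0217, 0], [0, 0, 0], 0]
    - [[0, 0, 0], [0, 0, 0], 0]
    - [[0, 0, 0], [0, 0, 0], 0]
    - [[0, 0, 0], [0, 0, 0], 0]
    - [[0, 0, 0], [0, 0, 0], 0]

```text
clock: 37.2
eef_pos: [451.1, 398.8, 234.1]
tcp_rot: [-3.141, -0.0, -3.0]
contact_force: [-0.5, 0.7, -3.3]
opening: 0.525
```

```bash
python3 - <<'E'
from rig import *
from h import *
s=sense();f=grab_frame("wrist");pickle.dump((s,f),open("w11.pkl","wb"))
print(s["eef_pos"],s["tcp_rot"],s["opening"],s["contact_force"])
crop(f,120,60,440,300,2.5,"pics/w11.png")
E
```

```text
[451.13436989 398.7855808  234.11264514] [-3.14133915e+00 -1.42184684e-04 -3.00019303e+00] 0.5254031460727236 [-0.49243695  0.68566193 -3.27575477]
```

View pics/w11.png

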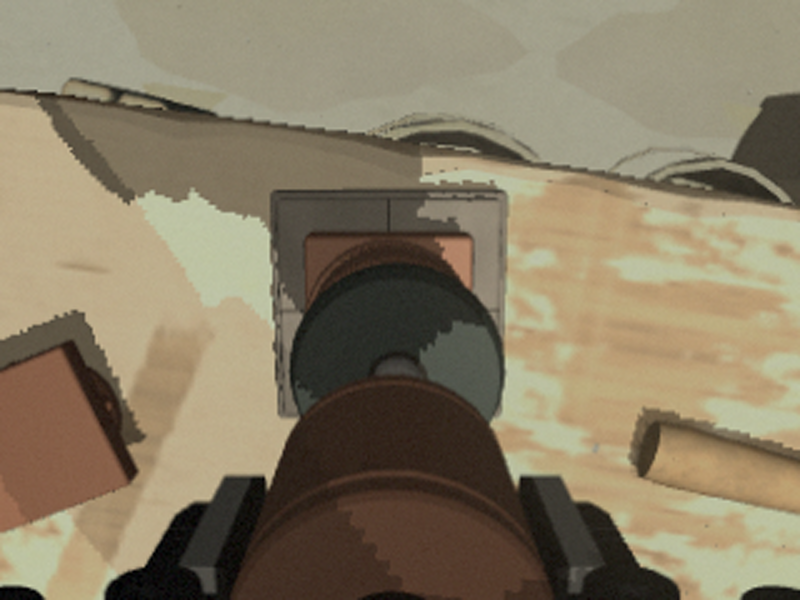

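The ring below spans columns 290–504, with its front at row 264 and its dowel at columns 374–424. The slim drum's lower rim is at (395,378) and upper rim at (395,472).

```bash
python3 - <<'E'
from h import *
s,f=pickle.load(open("w11.pkl","rb"))
g=lambda *a:tl(s,f,(120,60),2.5,*a)
b=s["eef_pos"][2]-15.2
g("drum bot",(395,378),b);g("drum top",(395,472),b+60)
g("ring L",(290,362),125);g("ring R",(504,362),125);g("ring front",(397,264),125);g("dowel L",(374,370),150);g("dowel R",(424,370),150);g("dowel front",(398,355),150)
g("plinth L",(304,235),48);g("plinth R",(473,235),48)
E
```

```text
drum bot (395, 378) 218.91264514469475 [21.7  0.8]
drum top (395, 472) 278.91264514469475 [26.   0.7]
ring L (290, 362) 125 [  1.4 -31.1]
ring R (504, 362) 125 [ 1.4 34.5]
ring front (397, 264) 125 [31.4  1.7]
dowel L (374, 370) 150 [ 5.3 -4.8]
dowel R (424, 370) 150 [5.4 9.1]
dowel front (398, 355) 150 [9.6 1.9]
plinth L (304, 235) 48 [ 32.6 -33.8]
plinth R (473, 235) 48 [32.6 31.4]
```

Emit:
play_rows:
  moves:
    - [[0, 0.0011, 0.01], [0, 0, 0], 0]
    - [[0, 0, 0.025], [0, 0, 0], 0]
    - [[0, 0, 0.018], [0, 0, 0], 0]
    - [[0, 0, 0.01], [0, 0, 0], 0]
    - [[0, 0, 0.004], [0, 0, 0], 0]
    - [[0, 0, 0.003], [0, 0, 0], 0]
    - [[0, 0, 0.003], [0, 0, 0], 0]
    - [[0, 0, 0.003], [0, 0, 0], 0]
    - [[0, 0, 0], [0, 0, 0], 0]
    - [[0, 0, 0], [0, 0, 0], 0]

```text
clock: 38.25
eef_pos: [450.8, 401.1, 158.3]
tcp_rot: [3.141, 0.0, -2.999]
contact_force: [-0.6, 0.2, -3.2]
opening: 0.523
```

Emit:
play_rows:
  moves:
    - [[0, 0, 0.001], [0, 0, 0], 0]
    - [[0, 0, 0.001], [0, 0, 0], 0]
    - [[0, 0, 0.001], [0, 0, 0], 0]
    - [[0, 0, 0], [0, 0, 0], 0]
    - [[0, 0, 0], [0, 0, 0], 0]

```text
clock: 38.75
eef_pos: [450.9, 401.0, 155.3]
tcp_rot: [3.141, 0.0, -2.999]
contact_force: [-0.7, -0.8, 0.5]
opening: 0.528
```

Emit:
play_rows:
  moves:
    - [[0, 0, 0.001], [0, 0, 0], 0]
    - [[0, 0, 0], [0, 0, 0], 0]
    - [[0, 0, 0], [0, 0, 0], 0]

```text
clock: 39.05
eef_pos: [451.0, 401.1, 155.2]
tcp_rot: [3.141, 0.001, -2.999]
contact_force: [-2.2, -2.2, 9.0]
opening: 0.522
```

Emit:
play_rows:
  moves:
    - [[0, 0, 0.001], [0, 0, 0], 0]
    - [[0, 0, 0], [0, 0, 0], 0]
    - [[0, 0, 0], [0, 0, 0], 0]

```text
clock: 39.35
eef_pos: [451.1, 401.2, 155.2]
tcp_rot: [3.141, 0.001, -2.999]
contact_force: [-4.3, -3.2, 17.7]
opening: 0.521
```

Emit:
play_rows:
  moves:
    - [[0, 0, 0], [0, 0, 0], 0]
    - [[0, 0, 0], [0, 0, 0], 0]
    - [[0, 0, 0], [0, 0, 0], 0]
    - [[0, 0, 0], [0, 0, 0], 0]
  squeeze: 20

```text
clock: 39.75
eef_pos: [451.1, 401.2, 155.2]
tcp_rot: [3.141, 0.001, -2.999]
contact_force: [-4.1, -4.5, 17.7]
opening: 0.524
```

```bash
python3 - <<'E'
from rig import *
from h import *
for n in ("side","scene"):
    f=grab_frame(n);pickle.dump(f,open(n+"2.pkl","wb"))
    p=proj(f,[[451,399,0],[451,399,200]]);print(n,p.round(0).tolist())
ims=[]
for n in ("side","scene"):
    f=pickle.load(open(n+"2.pkl","rb"));p=proj(f,[451,399,100])[0].astype(int)
    ims.append(cv2.resize(np.ascontiguousarray(f["pixels"][p[1]-50:p[1]+40,max(p[0]-33,0):max(p[0]-33,0)+66,::-1]),None,fx=6,fy=6,interpolation=cv2.INTER_CUBIC))
cv2.imwrite("pics/s2.png",np.hstack(ims))
print(sense()["eef_pos"],sense()["contact_force"])
E
```

```text
side [[192.0, 182.0], [187.0, 126.0]]
scene [[179.0, 197.0], [171.0, 147.0]]
[451.12403813 401.21330864 155.20205029] [-3.92046134 -3.2507109  17.41391162]
```

View pics/s2.png

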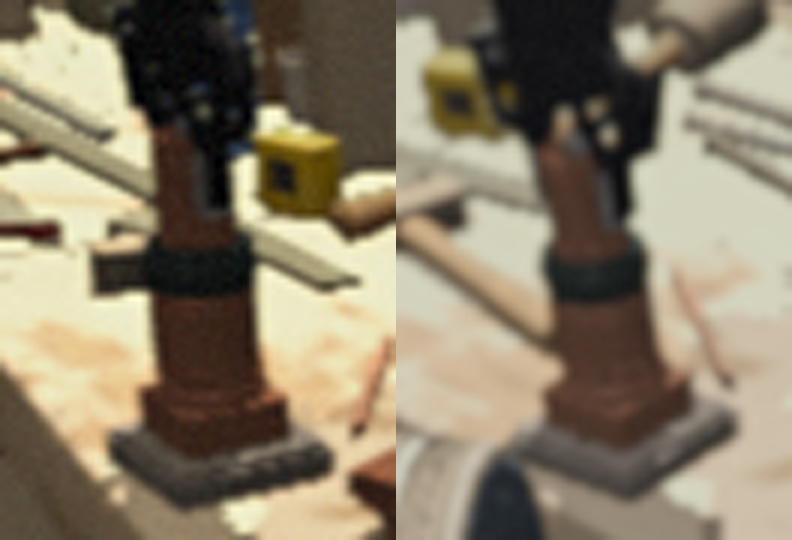

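Both views show the column upright, with the slim drum on the ring and no visible gap. It stopped 2 mm above the expected height, so I'll release it and probe the dowel top with shut fingers; it should be at 212 mm.

Emit:
play_rows:
  moves:
    - [[0, 0, -0.0015], [0, 0, 0], 0]
    - [[0, 0, 0], [0, 0, 0], 60]
    - [[0, 0, 0], [0, 0, 0], 70]
    - [[0, 0, 0], [0, 0, 0], 85]
    - [[0, 0, 0], [0, 0, 0], 100]
    - [[0, 0, 0], [0, 0, 0], 100]
    - [[0, 0, -0.02], [0, 0, 0], 100]
    - [[0, 0, -0.03], [0, 0, 0], 100]
    - [[0, 0, -0.035], [0, 0, 0], 100]
    - [[0, 0, -0.035], [0, 0, 0], 100]
    - [[0, 0, -0.03], [0, 0, 0], 100]
    - [[0, 0, 0], [0, 0, 0], 100]
    - [[0, 0, 0], [0, 0, 0], 100]

```text
clock: 41.15
eef_pos: [450.8, 401.0, 304.8]
tcp_rot: [3.141, 0.001, -2.999]
contact_force: [0.3, -0.1, -0.7]
opening: 0.996
```

```bash
python3 - <<'E'
from rig import *
from h import *
s=sense();f=grab_frame("wrist");pickle.dump((s,f),open("w12.pkl","wb"))
print(s["eef_pos"],s["tcp_rot"],s["contact_force"])
for c in reds(f,40,1.5,200):
    print(cv2.boundingRect(c),cv2.minEnclosingCircle(c),cv2.fitEllipse(c))
p=proj(f,[[451,400,198],[451,400,212]]);print(p)
i=np.round(p[0]).astype(int)
P=f["pixels"];print([int(P[r,i[0]].sum()) for r in range(i[1]-40,i[1]+45,3)]);print([int(P[i[1],c].sum()) for c in range(i[0]-45,i[0]+45,3)])
E
```

```text
[450.83268128 401.0169241  304.8363006 ] [ 3.14100420e+00  8.97384423e-04 -2.99905645e+00] [ 0.28677382 -0.14496519 -0.69452909]
(0, 276, 20, 39) ((7.154205799102783, 294.6355285644531), 19.9616756439209) ((7.641748428344727, 299.73260498046875), (15.253134727478027, 40.76834487915039), 159.74354553222656)
(322, 266, 35, 38) ((336.0, 284.0), 22.203702926635742) ((338.9920654296875, 285.5234680175781), (26.19598960876465, 41.57929611206055), 146.4312286376953)
(357, 239, 39, 17) ((376.0867919921875, 249.0289306640625), 19.325698852539062) ((371.4614562988281, 247.7080078125), (10.938551902770996, 41.37249755859375), 103.87622833251953)
(119, 182, 90, 81) ((167.93905639648438, 212.75379943847656), 49.90167999267578) ((162.573486328125, 216.6099853515625), (69.61428833007812, 86.77494812011719), 48.14290237426758)
(393, 168, 102, 35) ((443.5, 185.5), 50.52237319946289) ((445.2757568359375, 183.84494018554688), (31.498762130737305, 86.21144104003906), 86.06085205078125)
(246, 147, 55, 22) ((272.8240661621094, 158.0), 28.6275577545166) ((272.0639953613281, 158.00221252441406), (23.026309967041016, 60.26919937133789), 88.72929382324219)
(247, 128, 255, 141) ((374.0, 228.5), 129.943359375) ((355.79913330078125, 210.96646118164062), (112.60263061523438, 232.22047424316406), 106.14414978027344)
[[274.7288798  206.87381064]
 [274.62982578 211.74648018]]
[79, 97, 87, 86, 138, 270, 303, 290, 308, 301, 124, 143, 207, 218, 291, 376, 327, 210, 304, 292, 294, 294, 292, 296, 347, 300, 310, 302, 309]
[373, 370, 208, 243, 233, 233, 287, 298, 294, 286, 290, 269, 85, 192, 215, 219, 217, 230, 211, 131, 309, 303, 298, 311, 309, 266, 280, 280, 391, 401]
```

Emit:
play_rows:
  moves:
    - [[0, 0.0008, 0], [0, 0, 0], 0]
    - [[0, 0, 0], [0, 0, 0], 0]
    - [[0, 0, 0], [0, 0, 0], 0]
    - [[0, 0, 0], [0, 0, 0], 0]
    - [[0, 0, 0], [0, 0, 0], 0]
    - [[0, 0, 0], [0, 0, 0], 0]
    - [[0, 0, 0], [0, 0, 0], 0]
    - [[0, 0, 0], [0, 0, 0], 0]
    - [[0, 0, 0.02], [0, 0, 0], 0]
    - [[0, 0, 0.03], [0, 0, 0], 0]
    - [[0, 0, 0.02], [0, 0, 0], 0]
    - [[0, 0, 0.01], [0, 0, 0], 0]
    - [[0, 0, 0.005], [0, 0, 0], 0]
    - [[0, 0, 0.002], [0, 0, 0], 0]
    - [[0, 0, 0], [0, 0, 0], 0]
    - [[0, 0, 0], [0, 0, 0], 0]
  squeeze: 20

```text
clock: 42.8
eef_pos: [451.0, 402.1, 218.5]
tcp_rot: [3.141, 0.001, -2.999]
contact_force: [-0.1, -0.2, -1.0]
opening: -0.0
```

Emit:
play_rows:
  moves:
    - [[0, 0, 0.002], [0, 0, 0], 0]
    - [[0, 0, 0], [0, 0, 0], 0]
    - [[0, 0, 0], [0, 0, 0], 0]

```text
clock: 43.1
eef_pos: [450.7, 401.8, 215.7]
tcp_rot: [3.141, 0.0, -2.999]
contact_force: [0.4, 0.1, -0.2]
opening: -0.002
```

Emit:
play_rows:
  moves:
    - [[0, 0, 0.001], [0, 0, 0], 0]
    - [[0, 0, 0], [0, 0, 0], 0]
    - [[0, 0, 0], [0, 0, 0], 0]

```text
clock: 43.4
eef_pos: [450.6, 401.7, 214.5]
tcp_rot: [-3.142, -0.0, -2.999]
contact_force: [0.0, -0.0, 0.1]
opening: -0.0
```

Emit:
play_rows:
  moves:
    - [[0, 0, 0.001], [0, 0, 0], 0]
    - [[0, 0, 0], [0, 0, 0], 0]
    - [[0, 0, 0], [0, 0, 0], 0]

```text
clock: 43.7
eef_pos: [450.6, 401.7, 213.5]
tcp_rot: [-3.142, -0.0, -2.999]
contact_force: [-0.3, -0.3, 0.1]
opening: 0.001
```

Emit:
play_rows:
  moves:
    - [[0, 0, 0.001], [0, 0, 0], 0]
    - [[0, 0, 0], [0, 0, 0], 0]
    - [[0, 0, 0], [0, 0, 0], 0]

```text
clock: 44.0
eef_pos: [450.6, 401.7, 212.5]
tcp_rot: [-3.142, -0.0, -2.999]
contact_force: [-0.3, 0.9, 0.1]
opening: 0.001
```

Emit:
play_rows:
  moves:
    - [[0, 0, 0.001], [0, 0, 0], 0]
    - [[0, 0, 0], [0, 0, 0], 0]
    - [[0, 0, 0], [0, 0, 0], 0]

```text
clock: 44.3
eef_pos: [450.7, 401.8, 211.8]
tcp_rot: [3.141, 0.0, -2.999]
contact_force: [-0.9, -0.4, 2.4]
opening: 0.003
```

Emit:
play_rows:
  moves:
    - [[0, 0, 0.001], [0, 0, 0], 0]
    - [[0, 0, 0], [0, 0, 0], 0]
    - [[0, 0, 0], [0, 0, 0], 0]

```text
clock: 44.6
eef_pos: [451.0, 402.1, 211.6]
tcp_rot: [3.141, 0.001, -2.999]
contact_force: [-1.1, -1.6, 9.4]
opening: -0.001
```

The probe touched at 211.8 mm against the expected 212, so all four stones are fully seated. Now the capital.

Emit:
play_rows:
  moves:
    - [[0, 0, -0.015], [0, 0, 0], 0]
    - [[0, 0, -0.035], [0, 0, 0], 0]
    - [[0, -0.02, -0.01], [0, 0, 0], 0]
    - [[-0.0007, -0.0395, 0], [0, 0, 0], 50]
    - [[-0.0007, -0.0395, 0], [0, 0, 0], 100]
    - [[-0.0007, -0.0395, 0], [0, 0, 0], 100]
    - [[0, -0.02, 0], [0, 0, 0], 100]
    - [[0, 0, 0], [0, 0, 0], 100]
    - [[0, 0, 0], [0, 0, 0], 100]
    - [[0, 0, 0], [0, 0, 0], 100]
    - [[0, 0, 0], [0, 0, 0], 100]

```text
clock: 45.7
eef_pos: [475.1, 246.0, 270.5]
tcp_rot: [3.141, -0.0, -2.998]
contact_force: [0.0, -0.4, -0.4]
opening: 0.996
```

```bash
python3 - <<'E'
from rig import *
from h import *
s=sense();f=grab_frame("wrist");pickle.dump((s,f),open("w13.pkl","wb"))
print(s["eef_pos"],s["tcp_rot"],s["contact_force"])
print(proj(f,[525,253,42]))
for k in (1.5,1.6):
  for c in reds(f,60,k,1500):
    r=cv2.minAreaRect(c);print(k,cv2.boundingRect(c),r)
    Q=cv2.approxPolyDP(cv2.convexHull(c),6,True)[:,0];W=np.array([ray(f,q,42)[:2] for q in Q.astype(float)]);e=np.roll(W,-1,0)-W
    if len(W)<8: print(Q.tolist(),W.round(0).tolist(),"c",W.mean(0),np.linalg.norm(e,axis=1).round(1),(np.degrees(np.arctan2(e[:,1],e[:,0]))%90).round(1))
g=pickle.load(open("w1.pkl","rb"));W=lambda p:((p[0]+.5)/1.42-.5,(p[1]+.5)/1.42-.5)
print("wedge",[ray(g,W(p),z).round(0) for p,z in [((252,395),26),((298,386),26),((312,425),0)]])
crop(f,100,60,460,330,2.2,"pics/w13.png")
E
```

```text
[475.05697994 245.96030757 270.48248138] [ 3.14145253e+00 -7.11894253e-05 -2.99792930e+00] [ 0.03253597 -0.41730206 -0.38261547]
[[276.21458372 223.10554894]]
1.5 (229, 190, 83, 103) ((275.3668518066406, 242.2052764892578), (89.63771057128906, 75.29098510742188), 65.69544982910156)
[[293, 190], [311, 240], [267, 292], [229, 228], [240, 209]] [[484.0, 266.0], [540.0, 296.0], [614.0, 254.0], [539.0, 200.0], [514.0, 210.0]] c [538.03010621 245.28165639] [63.1 84.8 92.6 26.3 63.7] [28.3 60.7 36.  67.7 28.4]
1.5 (410, 168, 150, 104) ((484.49993896484375, 219.49996948242188), (102.99998474121094, 148.99996948242188), 90.0)
[[559, 173], [556, 258], [468, 271], [410, 254], [414, 240], [484, 168]] [[418.0, 570.0], [521.0, 606.0], [553.0, 494.0], [540.0, 416.0], [523.0, 416.0], [427.0, 476.0]] c [497.06387642 496.5086022 ] [108.7 116.   79.2  17.9 112.2  94.9] [19.1 15.8 81.2 89.  57.9  5.5]
1.6 (240, 190, 72, 69) ((275.81103515625, 224.60992431640625), (55.37970733642578, 58.703819274902344), 68.5522689819336)
[[293, 190], [311, 239], [261, 258], [240, 209]] [[484.0, 266.0], [538.0, 296.0], [570.0, 241.0], [514.0, 210.0]] c [526.74442754 253.28426568] [61.9 63.  64.1 63.7] [28.7 30.4 29.3 28.4]
1.6 (473, 185, 87, 71) ((518.0534057617188, 218.31246948242188), (89.60809326171875, 64.8460693359375), 6.4415998458862305)
[[481, 200], [503, 186], [529, 191], [559, 239], [559, 255], [479, 242], [473, 218]] [[464.0, 483.0], [444.0, 505.0], [445.0, 539.0], [496.0, 600.0], [517.0, 609.0], [514.0, 497.0], [486.0, 480.0]] c [480.84951591 530.47860414] [ 29.5  34.2  80.   21.9 112.1  32.4  22.6] [42.6 88.7 49.8 22.  88.7 30.6 81.7]
wedge [array([573., 130.,  26.]), array([563., 175.,  26.]), array([620., 181.,   0.])]
```

Emit:
play_rows:
  moves:
    - [[0, 0, 0.01], [0, 0, -0.122], 100]
    - [[0, 0, 0.01], [0, 0, -0.122], 100]
    - [[0, 0, 0.01], [0, 0, -0.122], 100]
    - [[-0.0161, -0.0062, 0.03], [0, 0, 0], 100]
    - [[-0.0161, -0.0062, 0.03], [0, 0, 0], 100]
    - [[-0.0162, -0.0063, 0.03], [0, 0, 0], 100]
    - [[0, 0, 0.03], [0, 0, 0], 100]
    - [[0, 0, 0.03], [0, 0, 0], 100]
    - [[0, 0, 0.03], [0, 0, 0], 100]
    - [[0, 0, 0.03], [0, 0, 0], 100]
    - [[0, 0, 0.015], [0, 0, 0], 100]
    - [[0, 0, 0.0105], [0, 0, 0], 100]
    - [[0, 0, 0], [0, 0, 0], 100]
    - [[0, 0, 0], [0, 0, 0], 100]

```text
clock: 47.15
eef_pos: [527.2, 252.8, 5.9]
tcp_rot: [-3.142, 0.001, -2.633]
contact_force: [-0.2, -1.2, -0.2]
opening: 1.0
```

Emit:
play_rows:
  moves:
    - [[0, 0, 0], [0, 0, 0], 0]
    - [[0, 0, 0], [0, 0, 0], 0]
    - [[0, 0, 0], [0, 0, 0], 0]
    - [[0, 0, 0], [0, 0, 0], 0]
    - [[0, 0, 0], [0, 0, 0], 0]
    - [[0, 0, 0], [0, 0, 0], 0]
    - [[0, 0, 0], [0, 0, 0], 0]
  squeeze: 70

```text
clock: 47.85
eef_pos: [527.5, 252.9, 6.7]
tcp_rot: [-3.142, 0.002, -2.633]
contact_force: [-1.3, 0.2, 6.5]
opening: 0.763
```

Emit:
play_rows:
  moves:
    - [[0, 0, -0.005], [0, 0, 0], 0]
    - [[0, 0, -0.02], [0, 0, 0], 0]
    - [[0, 0, -0.035], [0, 0, 0], 0]
    - [[0, 0, -0.04], [0, 0, 0], 0]
    - [[0, 0, -0.04], [0, 0, 0], 0]
    - [[0, 0, -0.04], [0, 0, 0], 0]
    - [[0, 0, -0.04], [0, 0, 0], 0]
    - [[0, 0, -0.03], [0, 0, 0], 0]
    - [[0, 0, -0.01], [0, 0, 0.092], 0]
    - [[0, 0, 0], [0, 0, 0.092], 0]
    - [[0, 0, 0], [0, 0, 0.091], 0]
    - [[0, 0, 0], [0, 0, 0.091], 0]
    - [[0, 0, 0], [0, 0, 0], 0]
    - [[0, 0, 0], [0, 0, 0], 0]

```text
clock: 49.25
eef_pos: [526.3, 252.2, 265.1]
tcp_rot: [-3.142, -0.0, -2.996]
contact_force: [-1.0, 0.6, -4.5]
opening: 0.759
```

Emit:
play_rows:
  moves:
    - [[0.0054, 0.0158, 0], [0, 0, 0], 0]
    - [[0.0108, 0.0315, 0], [0, 0, 0], 0]
    - [[0.0108, 0.0315, 0], [0, 0, 0], 0]
    - [[0.0108, 0.0315, 0], [0, 0, 0], 0]
    - [[0.0108, 0.0315, 0], [0, 0, 0], 0]
    - [[0.0054, 0.0158, 0], [0, 0, 0], 0]
    - [[0, 0, 0], [0, 0, 0], 0]
    - [[0, 0, 0], [0, 0, 0], 0]
    - [[0, 0, 0], [0, 0, 0], 0]

```text
clock: 50.15
eef_pos: [451.1, 399.9, 265.0]
tcp_rot: [-3.141, -0.0, -2.999]
contact_force: [0.4, -0.6, -5.0]
opening: 0.76
```

```bash
python3 - <<'E'
from rig import *
from h import *
s=sense();f=grab_frame("wrist");pickle.dump((s,f),open("w14.pkl","wb"))
print(s["eef_pos"],s["tcp_rot"],s["opening"],s["contact_force"])
crop(f,120,60,440,300,2.5,"pics/w14.png")
E
```

```text
[451.056976   399.93525434 264.98474041] [-3.14103518e+00 -4.82881569e-05 -2.99911131e+00] 0.7598098122318676 [ 0.44684614 -0.56266604 -4.97718443]
```

View pics/w14.png

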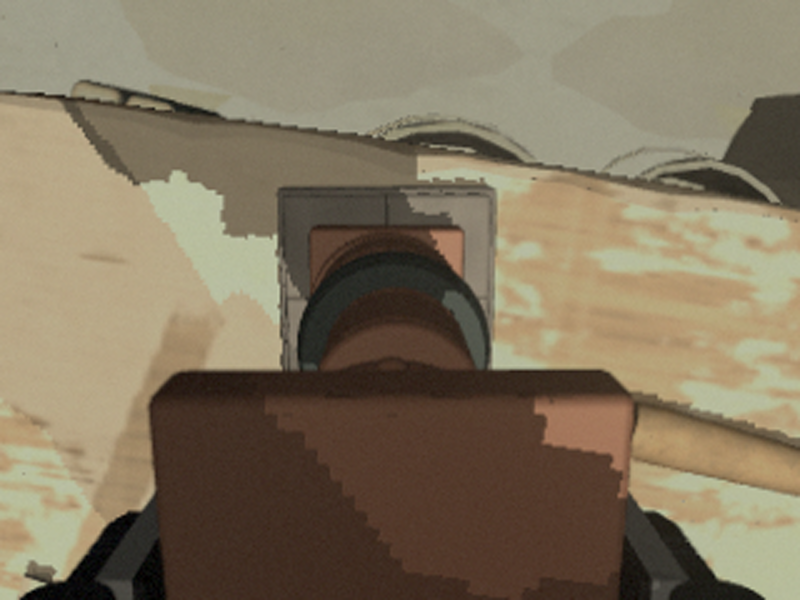

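The capital is held square and parallel to the sill edges; its front edge is at rows 371 and 398. The slim drum's sides are at columns 318 and 474 near row 365.

```bash
python3 - <<'E'
from h import *
s,f=pickle.load(open("w14.pkl","rb"))
g=lambda *a:tl(s,f,(120,60),2.5,*a)
g("slab bot L",(180,372),284.3);g("slab bot R",(612,371),284.3);g("slab top L",(152,400),300.3);g("slab top R",(632,399),300.3)
g("drum L",(318,365),198);g("drum R",(475,365),198);g("ring L",(299,335),125);g("ring R",(489,335),125);g("ring front",(395,250),125);g("plinth L",(309,227),48);g("plinth R",(465,227),48)
g("front",(397,327),198)
E
```

```text
slab bot L (180, 372) 284.3 [ 32.  -31.6]
slab bot R (612, 371) 284.3 [32.1 33.4]
slab top L (152, 400) 300.3 [ 32.4 -31.5]
slab top R (632, 399) 300.3 [32.5 32. ]
drum L (318, 365) 198 [ 11.2 -18.7]
drum R (475, 365) 198 [11.2 21.4]
ring L (299, 335) 125 [  3.2 -31.6]
ring R (489, 335) 125 [ 3.2 33.2]
ring front (395, 250) 125 [32.1  1.2]
plinth L (309, 227) 48 [ 33.  -34.8]
plinth R (465, 227) 48 [33.  30.8]
front (397, 327) 198 [21.   1.5]
```

Emit:
play_rows:
  moves:
    - [[0, 0.0006, 0.01], [0, 0, 0], 0]
    - [[0, 0, 0.015], [0, 0, 0], 0]
    - [[0, 0, 0.012], [0, 0, 0], 0]
    - [[0, 0, 0.005], [0, 0, 0], 0]
    - [[0, 0, 0.003], [0, 0, 0], 0]
    - [[0, 0, 0.003], [0, 0, 0], 0]
    - [[0, 0, 0.003], [0, 0, 0], 0]
    - [[0, 0, 0.002], [0, 0, 0], 0]
    - [[0, 0, 0.002], [0, 0, 0], 0]
    - [[0, 0, 0], [0, 0, 0], 0]
    - [[0, 0, 0], [0, 0, 0], 0]

```text
clock: 51.3
eef_pos: [450.7, 401.4, 210.2]
tcp_rot: [3.141, 0.0, -2.999]
contact_force: [0.4, -0.3, -4.5]
opening: 0.758
```

Emit:
play_rows:
  moves:
    - [[0, 0, 0.001], [0, 0, 0], 0]
    - [[0, 0, 0.001], [0, 0, 0], 0]
    - [[0, 0, 0], [0, 0, 0], 0]
    - [[0, 0, 0], [0, 0, 0], 0]

```text
clock: 51.7
eef_pos: [450.6, 401.3, 208.0]
tcp_rot: [-3.142, -0.0, -2.999]
contact_force: [0.2, -0.1, -4.3]
opening: 0.764
```

Emit:
play_rows:
  moves:
    - [[0, 0, 0.001], [0, 0, 0], 0]
    - [[0, 0, 0.001], [0, 0, 0], 0]
    - [[0, 0, 0], [0, 0, 0], 0]
    - [[0, 0, 0], [0, 0, 0], 0]

```text
clock: 52.1
eef_pos: [450.6, 401.3, 206.0]
tcp_rot: [-3.142, -0.0, -2.999]
contact_force: [-0.3, -0.1, -4.7]
opening: 0.76
```

Emit:
play_rows:
  moves:
    - [[0, 0, 0.001], [0, 0, 0], 0]
    - [[0, 0, 0], [0, 0, 0], 0]
    - [[0, 0, 0], [0, 0, 0], 0]

```text
clock: 52.4
eef_pos: [450.6, 401.3, 205.0]
tcp_rot: [-3.142, -0.0, -2.999]
contact_force: [1.0, -0.5, -3.5]
opening: 0.76
```

Emit:
play_rows:
  moves:
    - [[0, 0, 0.0007], [0, 0, 0], 0]
    - [[0, 0, 0], [0, 0, 0], 0]
    - [[0, 0, 0], [0, 0, 0], 0]

```text
clock: 52.7
eef_pos: [450.8, 401.4, 204.7]
tcp_rot: [3.141, 0.0, -2.999]
contact_force: [-0.4, -0.7, 1.7]
opening: 0.757
```

Emit:
play_rows:
  moves:
    - [[0, 0, 0.0007], [0, 0, 0], 0]
    - [[0, 0, 0], [0, 0, 0], 0]
    - [[0, 0, 0], [0, 0, 0], 0]

```text
clock: 53.0
eef_pos: [451.0, 401.5, 204.7]
tcp_rot: [3.141, 0.001, -2.999]
contact_force: [-2.2, -2.1, 7.0]
opening: 0.761
```

Contact came at 204.7, exactly the expected seat height. Releasing and retreating.

Emit:
play_rows:
  moves:
    - [[0, 0, -0.0007], [0, 0, 0], 0]
    - [[0, 0, 0], [0, 0, 0], 85]
    - [[0, 0, 0], [0, 0, 0], 95]
    - [[0, 0, 0], [0, 0, 0], 100]
    - [[0, 0, 0], [0, 0, 0], 100]
    - [[0, 0, -0.015], [0, 0, 0], 100]
    - [[0, 0, -0.03], [0, 0, 0], 100]
    - [[0, 0, -0.035], [0, 0, 0], 100]
    - [[0, 0, -0.04], [0, 0, 0], 100]
    - [[0, 0, -0.04], [0, 0, 0], 100]
    - [[0, 0, -0.03], [0, 0, 0], 100]
    - [[0, 0, 0], [0, 0, 0], 100]
    - [[0, 0, 0], [0, 0, 0], 100]
    - [[0, 0, 0], [0, 0, 0], 100]

```text
clock: 54.4
eef_pos: [450.2, 401.0, 393.7]
tcp_rot: [-3.141, -0.001, -2.999]
contact_force: [-0.3, 0.3, -0.2]
opening: 0.998
```

```bash
python3 - <<'E'
from rig import *
from h import *
s=sense();f=grab_frame("wrist");pickle.dump((s,f),open("w15.pkl","wb"))
print(s["eef_pos"],s["tcp_rot"],s["contact_force"],s["opening"])
# slab top outline at z=240: predicted corners vs red mask
a=-2.999;u=np.array([np.cos(a),np.sin(a)]);v=np.array([-u[1],u[0]])
P=[[*(np.array([451.5,401.5])+33*i*u+33*j*v),240] for i,j in((1,1),(1,-1),(-1,-1),(-1,1))];print("pred",proj(f,P).round(0).tolist())
for k in (1.4,1.55):
  for c in reds(f,50,k,4000):
    Q=cv2.approxPolyDP(cv2.convexHull(c),8,True)[:,0];print(k,cv2.boundingRect(c),Q.tolist()[:8],cv2.minAreaRect(c))
for n in ("side","scene"):
    f=grab_frame(n);o=pickle.load(open(n+"2.pkl","rb"))
    p=proj(f,[[451,400,240],[451,400,22]]).round(0);x=int(p[0,0])
    P=f["pixels"];row=lambda z:int(proj(f,[451,400,z])[0,1])
    for z in (50,85,125,165,232): # extent of non-bench (dark/red) pixels along the row at each height
        c=proj(f,[451,400,z])[0];r=P[int(c[1]),int(c[0])-20:int(c[0])+21].astype(int);m=np.where((r[:,0]<150)|(r[:,0]>1.7*r[:,2]))[0]-20
        m=m[(abs(m)<17)];print(n,z,c.round(1),"mid",(m.min()+m.max())/2,"width",m.max()-m.min()+1)
E
```

```text
[450.24993732 400.96278192 393.66640372] [-3.14083435e+00 -1.09396927e-03 -2.99894666e+00] [-0.30786556  0.28122547 -0.24851373] 0.9977387549263129
pred [[239.0, 159.0], [315.0, 159.0], [313.0, 231.0], [241.0, 231.0]]
1.4 (240, 127, 229, 163) [[240, 159], [331, 127], [450, 161], [463, 176], [467, 239], [323, 288], [242, 228]] ((351.8081359863281, 200.0447998046875), (155.8392333984375, 225.6876983642578), 70.51387023925781)
1.55 (240, 159, 82, 74) [[314, 159], [312, 229], [242, 227], [240, 159]] ((280.5, 195.5), (73.0, 81.0), 90.0)
side 50 [190.3 168.8] mid 1.0 width 21
side 85 [189.5 159.3] mid 0.5 width 18
side 125 [188.6 148.1] mid -1.0 width 31
side 165 [187.7 136.6] mid 2.5 width 28
side 232 [186.1 116.7] mid 1.5 width 30
scene 50 [176.6 185.2] mid 2.0 width 19
scene 85 [175.3 176.7] mid -4.0 width 25
scene 125 [173.8 166.8] mid 0.5 width 18
scene 165 [172.2 156.5] mid -4.5 width 22
scene 232 [169.5 138.6] mid -1.5 width 30
```

```bash
python3 -c "
from rig import *
print(sign_off())"
```

```text
the job is handed in; nothing more can be done
None
```

The column stands on the sill in the order asked: base, thick drum, dark ring, slim drum, capital. I handed it in at about 54 s of the 136 s allowed. The gripper was open and more than 100 mm above the capital.

- **Seating:** The base, thick drum, ring and capital touched down within 0.2 mm of their expected heights at low force. The slim drum first stopped about 2 mm high. After I released it, I probed its dowel with shut fingers: it touched at 211.8 mm against 212, so the first four stones are fully down.
- **Alignment:** The base's sides lined up with the sill in the picture taken after release. The capital's corners in the last wrist image were within 1 px of where they should be along the near edge and within 2–4 px along the far edge. I put that down to shadow there. I estimate any twist at about half a degree.
- **Failed or unclear checks:** While I re-gripped the ring lower, the force reading rose to 49 N, probably the fingertips on the bench or wedged on its rim, so I eased off at once. A rough width check of the finished column from the fixed cameras was too coarse to mean anything.
- **Left alone:** I did not move towards the mug, wedge, rubbing block or turquoise ring, and the fingers were planned to clear them. I did not check their positions again at the end.

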